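# Zero the parcel scale and let the next carton down the chute

### The arm

A 6-joint arm with a two-finger parallel gripper is mounted at the origin on the work surface. World frame = base frame: x ahead of the robot, y to its left, z up, the work surface at z = 0. Lengths are in m, angles in rad, forces in N, time in s.
With the tool pointing down it reaches from about 0.425 to 0.95 m from the base axis. Payload 3.5 kg.
Tool frame: the origin (TCP) lies at the very end of the fingers, on their centre line; the grasp point (between the pads) lies 19 mm behind it; y points along the fingers, z is the direction in which the jaws open and shut, and the axes are right-handed (so a half turn about y gives the same grasp; the last joint's range is limited). The gripper opens to 85 mm and grips with 20 to 120 N. Pads are 22 mm wide; open, the fingers measure 114 mm over their backs; the gripper's body (76 mm by 85 mm) begins 54 mm behind the grasp point. The pads swing forward as they close: fully open they stand 13 mm farther back than shut.
Start: joints at [-0.15, 0.286, 1.577, -0, 1.279, -0.15], TCP at [0.675, 0, 0.231] pointing down, gripper open.
Joint ranges: [-2.77, 2.77], [-0.9, 2.22], [0.21, 2.48], [-1.53, 4.67], [0.24, 2.81], [-2.84, 2.84]. Speed limits (rad/s): [2.79, 2.79, 3.14, 3.14, 3.14, 3.14].

### API

Orientations are given as a unit quaternion [x, y, z, w].
In Python, from plant import ctrl, cams gives the robot as it stands.
- The arm moves only by the tool play_rows, never from a script. Its argument "steps" is a list of rows, each an object of numbers: "claw": the finger opening in cm, from 0 to 8.54; "tx", "ty", "tz": the shift along the tool's x, y, z in cm; "ax", "ay", "az": the turn, a rotation vector about the tool's x, y, z in degrees. A call has 1 to 12 rows; each row is the pose to reach, as a shift and turn from the pose commanded when the call began, along the tool's axes at that moment; what a row does not reach only later rows make up. A row lasts 1/12 s, in which the tool goes at most 41.7 mm and 7.16 degrees, less where a joint would pass 70% of its speed; a pose out of reach is approached as far as the arm can. A call with a gripper value outside its range is refused whole. The fingers move at their own pace and stop on an object; "grip_force" is the grip in N (left out, the last holds). Time passes only in rows, so rows that repeat a pose let the fingers close. It gives the time, the measured TCP pose, the force and the opening at its end, in the units of the state.
- ctrl.get_state(): the state, without advancing time (a new reading comes with each control period).
- cams.read_camera(name): name is "scene" or "side" or "wrist"; returns (picture, depth): 400x640x3 uint8, blue, green, red; 400x640 float32, m along the optical axis (not along the pixel's ray), 0 where there is no reading.
- cams.camera_model(name): a dict with "intrinsics" (3x3 intrinsics, pixels), "rvec" (rotation vector, rad) and "tvec" (3), from world to camera coordinates, as OpenCV has them; the wrist camera has in their place "tool_from_camera" (4x4, takes a point from camera to tool coordinates, whose origin is the TCP and whose axes are the tool frame's). Camera axes: x right, y down, z forward; pixel columns grow to the right and rows downward; lengths in m; the calibration is good to about 2 mm. The wrist camera is an equidistant fisheye: a pixel r from the principal point sees the ray r / f radians off the axis. A picture is of the moment at which its call begins: read the wrist's pose just before it. camera_model takes no time and is no camera call.
- ctrl.sign_off(): hands the job in, once; it reports no verdict.
The state is a dict: "time": time; "qpos": joint angles; "dq": joint speeds; "joint_efforts": joint torques, N m; "eef_pos": TCP position; "tcp_rot": TCP orientation; "contact_force": force on the tool from outside, world axes, zero at the start; "wrist_torque": the same for the moment, N m; "opening": opening from 0.0 (shut) to 1.0 (fully open).
Only numpy, scipy, OpenCV 4.12 (cv2) and the standard library are available. Lean on these libraries where they do the work, as an engineer would, in place of code of your own. Each camera call takes 0.05 s, during which the arm holds its last target.

### The job

Weigh the next carton: take the tape dispenser off the parcel scale and stand it upright inside the cardboard tray, then zero the empty scale by pressing its large flat key until you feel about 5 N (never over 30 N), leaving the small key alone. Then push the spring-centred stick of the control box straight forward, away from the box's palm rest, nearly to its stop, which lowers the gate of the roller chute, and hold it there until the carton has slid down and lain still on the scale for a second, then let the stick spring back upright. Do not touch the carton or shift any of the other things on the bench.

Things in the scene. Friction and masses are not known exactly. Their poses are not given: they have to be found in the camera images.
- station: Fixed parcel scale with a roller chute. Origin on the table under the centre of the steel platter (240 mm in x, 220 in y, top at z 60 mm). The chute climbs from the platter's +y edge along +y at 20 degrees, 430 mm long, 164 wide, 240 mm high at its head. At y -107 mm an end stop rises to z 88 mm; beyond it the grey console with the keys (200 mm in x, y -112 to -186, top at z 46).
- platter (a point): Centre of the top of the scale's platter; axes as station.
- tare_key: Large flat white key on the scale's console, 60 mm (station x) by 34 mm (y), on the +x half of the console. Origin at the centre of its top face, 51 mm above the table; axes as station. Press straight down: gives 1 mm per 3.5 N, bottoms at 3 mm; counts as pressed when 4 N or more is kept up for 0.2 s.
- small_key: A small square key, 18 mm, white, on the same console, 74 mm to the -x side of the large key, top 49 mm above the table; not to be pressed. Origin at the centre of its top.
- carton: White carton 120 x 100 x 70 mm, 0.2 to 0.42 kg, waiting on the chute against the closed gate, leaning with the chute. Origin at the centre of its underside. Slides by itself onto the platter when the gate is lowered (about 1 s) and comes to rest there flat. Not to be touched.
- gate (a joint): Stop gate, an aluminium blade across the chute 50 mm up from its foot. 0 = closed (stands 25 mm above the rollers); grows as it sinks (m); it is driven by the stick, 0.1 m per rad of stick, and lets the carton pass from about 0.026.
- control: Fixed grey control box about 155 x 100 mm, 40 mm high, with a lower (22 mm) black rubber palm rest at its -x end. Origin on the table; +x is forward, away from the palm rest. The stick stands upright in the middle of its width, 20 mm forward of the origin.
- stick (a joint): Forward tilt of the stick (rad) about its pivot, 0 upright, positive towards control +x, stops at 0.45 either way; a spring of 0.8 N m/rad centres it (about 4 N at the ball at full tilt; the gate's weight leaves it leaning about 0.02 forward at rest).
- stick_side (a joint): Sideways tilt of the stick (rad), 0 upright, positive towards control -y, stops at 0.45 either way; same spring.
- stick_pivot (a point): The stick's pivot, fixed in the control box, 36 mm above the table, axes as control.
- stick_handle: The stick: a 12 mm steel rod with a black ball of 34 mm diameter on top. Origin at the pivot; z runs up the rod. It moves freely in both tilts.
- stick_ball (a point): Centre of the stick's ball, 90 mm from the pivot (126 mm above the table when upright; the ball's top is at 143 mm).
- dispenser: Grey desk tape dispenser, 0.28 to 0.46 kg, on the platter. Origin at the centre of its underside. Base slab 130 (x) x 46 (y) x 16 mm; on it two flat upright cheeks, 50 mm long in x, up to 82 mm high, 36 mm over their outer faces in y, and between them a white roll, top at 90 mm. Grip across y by the cheeks, 55 to 65 mm up. A steel cutter, 42 mm high, stands at x +58 mm.
- tray: Fixed open cardboard tray, 180 (x) x 130 (y) mm outside, 28 mm high, walls and floor 5 mm thick. Origin on the table at the centre of its underside; the inner floor is 5 mm up.
- spray_bottle: Bystander: clear bottle with black cap, 64 mm diameter, 190 mm tall. Origin under its centre.
- mug: Bystander: white mug, 76 mm diameter, 90 mm tall. Origin under its centre.
- jar: Bystander: glass jar, 70 mm diameter, 100 mm tall. Origin under its centre.
- tape_roll: Bystander: brown tape roll lying flat, 90 mm diameter, 48 mm tall. Origin under its centre.
- gift_box: Bystander: cardboard box 65 x 55 x 85 mm. Origin under its centre.
- can: Bystander: steel can, 66 mm diameter, 115 mm tall. Origin under its centre.
Things that resemble listed ones, but are neither listed nor needed, are in the scene too. What is shaped like the dispenser but blue or red is not meant.

How it is judged:
By the outcome, as a careful person would: the job done as asked, in the order asked, and still so for the second after the job is handed in, with the robot touching nothing.
It also fails if it takes over 72 s, if anything falls off the work surface, if the arm or the gripper's body presses on something with over 40 N, if the wrist force passes 120 N, or if a joint passes its speed limit or range.

## Working session

There is one attempt and no reset: what is moved stays moved. The work goes in short steps, Python scripts to look and compute and a tool call to move; the robot and the scene stay as the last step left them, time stands still between calls to the robot, and variables do not carry over. Pictures are saved under pics/ and viewed, and the job is handed in when it is done.

Besides the shell and the picture viewer there is one more tool, called after ">>>" as name(argument=value, ...) on one line, values as JSON. play_rows: Moves the arm, as the interface text tells. Its arguments: {"type":"object","properties":{"steps":{"type":"array","items":{"type":"object","properties":{"claw":{"type":"number"},"tx":{"type":"number"},"ty":{"type":"number"},"tz":{"type":"number"},"ax":{"type":"number"},"ay":{"type":"number"},"az":{"type":"number"}}}},"grip_force":{"type":"number"}},"required":["steps"]}

```bash
mkdir -p pics; ls; cat > h.py <<'E'
import numpy as np, cv2
from scipy.spatial.transform import Rotation as R
from plant import ctrl, cams
def cm(n):
    m=cams.camera_model(n); return m
def grab(n):
    im,d=cams.read_camera(n); np.savez(f'{n}.npz',im=im,d=d); return im,d
def pts(n,d):
    m=cm(n);K=np.array(m['intrinsics']);Rw=R.from_rotvec(np.ravel(m['rvec'])).as_matrix();t=np.ravel(m['tvec'])
    v,u=np.mgrid[0:400,0:640]
    p=np.stack([(u-K[0,2])/K[0,0]*d,(v-K[1,2])/K[1,1]*d,d],-1)
    return (p-t)@Rw
def plane(n,u,v,z):
    m=cm(n);K=np.array(m['intrinsics']);Rw=R.from_rotvec(np.ravel(m['rvec'])).as_matrix();t=np.ravel(m['tvec'])
    c=-Rw.T@t; r=Rw.T@np.array([(u-K[0,2])/K[0,0],(v-K[1,2])/K[1,1],1]); return c+r*(z-c[2])/r[2]
E
python3 - <<'E'
from h import *
print(ctrl.get_state())
for n in ['scene','side','wrist']:
    im,d=grab(n); cv2.imwrite(f'pics/{n}0.png',im); print(n,cm(n),(d>0).mean())
E
```

```text
pics
{'time': 0.0, 'qpos': array([-1.50010407e-01,  2.87190075e-01,  1.57818246e+00,  1.80688058e-05,
        1.27862276e+00, -1.49975417e-01]), 'dq': array([-0.00049282,  0.00155485, -0.00180069, -0.00040771, -0.00047394,
       -0.00046504]), 'joint_efforts': array([-1.79628755e-04, -4.05981302e+01, -2.92628127e+01, -1.54224781e-04,
        5.81841552e-03,  3.74769741e-06]), 'eef_pos': array([6.74335516e-01, 1.27364574e-04, 2.29927964e-01]), 'tcp_rot': array([-0.50048882,  0.50069699, -0.49932239,  0.49949035]), 'contact_force': array([0.21606748, 0.36000073, 0.18611637]), 'wrist_torque': array([-0.00592138,  0.0031089 ,  0.06919595]), 'opening': 1.0033314212105264}
scene {'intrinsics': array([[405.38150399,   0.        , 323.79463436],
       [  0.        , 405.38150399, 198.71298838],
       [  0.        ,   0.        ,   1.        ]]), 'rvec': array([ 1.04278952,  2.45894698, -0.95492231]), 'tvec': array([ 0.32587387, -0.23937436,  1.40697564])} 0.99615625
side {'intrinsics': array([[506.55144916,   0.        , 323.89467294],
       [  0.        , 506.55144916, 195.57949248],
       [  0.        ,   0.        ,   1.        ]]), 'rvec': array([ 0.1588472 , -2.83392359,  1.26215157]), 'tvec': array([0.54127882, 0.09218548, 1.594516  ])} 0.99598046875
wrist {'intrinsics': array([[309.70691629,   0.        , 321.45088209],
       [  0.        , 309.70691629, 199.29808306],
       [  0.        ,   0.        ,   1.        ]]), 'tool_from_camera': array([[-9.82908706e-04,  9.44842559e-01,  3.27523393e-01,
        -8.44860258e-02],
       [ 1.62412688e-04, -3.27523396e-01,  9.44843055e-01,
        -1.41989784e-01],
       [ 9.99999504e-01,  9.81888419e-04,  1.68471178e-04,
         1.73247470e-03],
       [ 0.00000000e+00,  0.00000000e+00,  0.00000000e+00,
         1.00000000e+00]])} 0.9958046875
```

View pics/scene0.png

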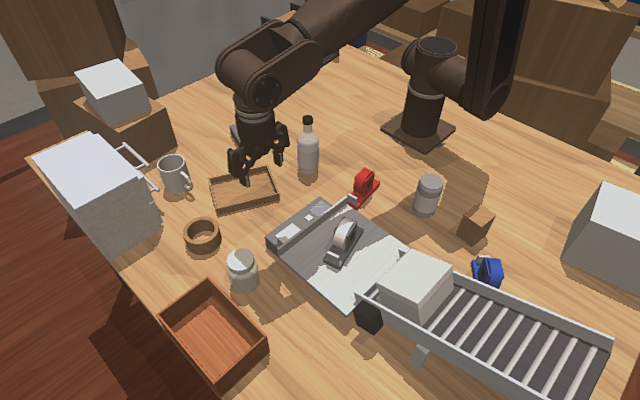

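View pics/side0.png

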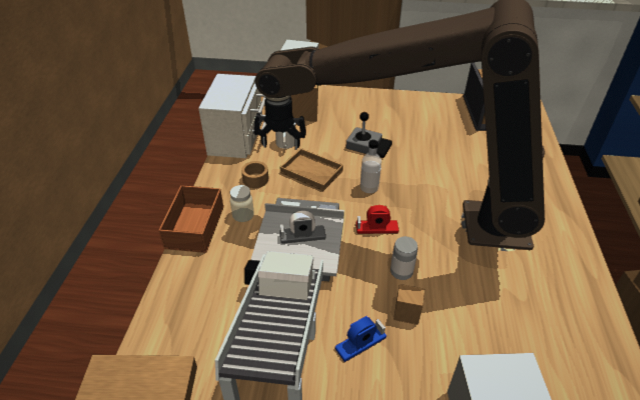

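View pics/wrist0.png

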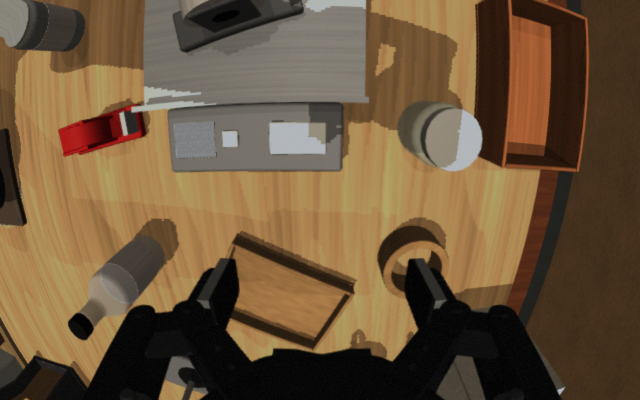

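The scene view shows the dispenser on the platter at about (343,238), the tray at (245,190), the carton at (415,283) and the keys at about (287,233). The side view shows the stick at (364,118), behind the spray bottle at (371,172). The wrist view shows the console with its keys at (230,138) and (300,137), and the tray at (285,290).

```bash
cat >> h.py <<'E'
def load(n):
    z=np.load(f'{n}.npz'); return z['im'],z['d']
E
python3 - <<'E'
from h import *
S,ds=load('scene');P=pts('scene',ds)
D,dd=load('side');Q=pts('side',dd)
def pr(nm,A,u,v): print(nm,(u,v),A[v,u].round(3))
for nm,u,v in [('disp top',343,225),('platter',300,235),('platter far',350,295),('bigkey',288,233),('smallkey?',308,215),('mug',172,162),('taperoll',202,228),('jar',242,258),('bottle',308,120),('can',430,182),('gift',475,222),('tray floor',245,192),('carton top',415,275),('redslab',360,200),('blue',487,270),('chute',560,340)]: pr(nm,P,u,v)
print('side')
for nm,u,v in [('ball',364,117),('box',360,140),('palm',380,148),('bottle',373,146),('disp',303,213),('tray',312,170),('carton',288,258),('can',404,243),('chute foot',290,285),('mug',288,140)]: pr(nm,Q,u,v)
for n in ['scene','side']:
    m=cm(n);Rw=R.from_rotvec(m['rvec']).as_matrix(); print(n,-Rw.T@m['tvec'])
c=cv2.resize(S[150:330,150:500],None,fx=2.2,fy=2.2,interpolation=cv2.INTER_CUBIC);cv2.imwrite('pics/c1.png',c)
c=cv2.resize(D[90:300,200:440],None,fx=2.8,fy=2.8,interpolation=cv2.INTER_CUBIC);cv2.imwrite('pics/c2.png',c)
E
```

```text
disp top (343, 225) [0.597 0.174 0.15 ]
platter (300, 235) [0.648 0.085 0.08 ]
platter far (350, 295) [0.678 0.274 0.063]
bigkey (288, 233) [0.65  0.043 0.051]
smallkey? (308, 215) [0.572 0.036 0.052]
mug (172, 162) [ 0.714 -0.379  0.066]
taperoll (202, 228) [ 0.778 -0.157  0.012]
jar (242, 258) [0.795 0.051 0.1  ]
bottle (308, 120) [ 0.412 -0.123  0.19 ]
can (430, 182) [0.306 0.224 0.116]
gift (475, 222) [0.315 0.371 0.084]
tray floor (245, 192) [ 0.612 -0.183  0.008]
carton top (415, 275) [0.602 0.372 0.166]
redslab (360, 200) [0.409 0.081 0.018]
blue (487, 270) [0.422 0.462 0.083]
chute (560, 340) [0.549 0.633 0.188]
side
ball (364, 117) [ 0.441 -0.356  0.135]
box (360, 140) [ 0.449 -0.345  0.042]
palm (380, 148) [ 0.374 -0.338  0.017]
bottle (373, 146) [ 0.404 -0.116  0.186]
disp (303, 213) [0.585 0.176 0.154]
tray (312, 170) [ 0.607 -0.191  0.009]
carton (288, 258) [0.6   0.346 0.158]
can (404, 243) [0.303 0.22  0.115]
chute foot (290, 285) [0.582 0.426 0.153]
mug (288, 140) [ 0.712 -0.32   0.037]
scene [1.05622868 0.53418748 0.86145171]
side [0.42788924 1.17583546 1.13061221]
```

View pics/c1.png

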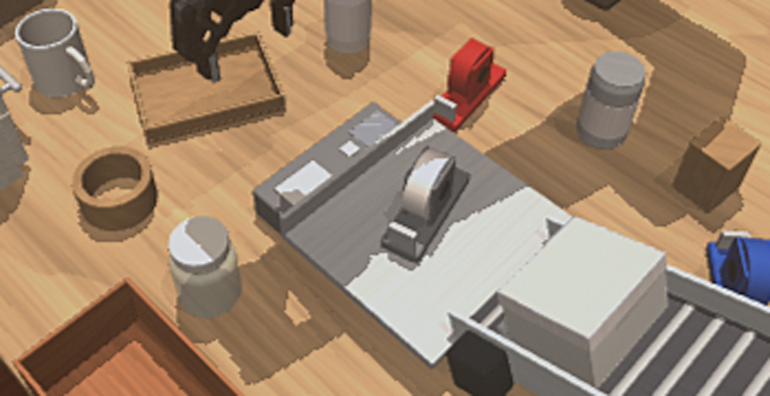

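View pics/c2.png

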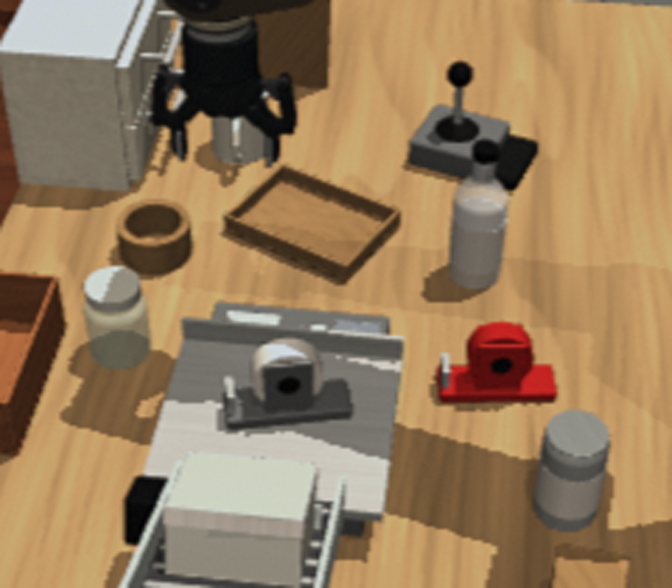

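```bash
python3 - <<'E'
from h import *
S,ds=load('scene');P=pts('scene',ds)
D,dd=load('side');Q=pts('side',dd)
def sel(A,x,y,z):
    m=(A[...,0]>x[0])&(A[...,0]<x[1])&(A[...,1]>y[0])&(A[...,1]<y[1])&(A[...,2]>z[0])&(A[...,2]<z[1]); return m
def rect(nm,a):
    r=cv2.minAreaRect((a[:,:2]*1000).astype(np.float32)); print(nm,len(a),np.round(r[0],1),np.round(r[1],1),round(r[2],1),'z',np.median(a[:,2]).round(4))
    return r
for n,A in [('scene',P),('side',Q)]:
    m=sel(A,(0.44,0.76),(0.03,0.32),(0.056,0.066)).astype(np.uint8)
    m=cv2.morphologyEx(m,cv2.MORPH_OPEN,np.ones((3,3)))
    rect(n+' platter',A[m>0])
    # tray rim
    m=sel(A,(0.48,0.74),(-0.3,-0.07),(0.02,0.034)); rect(n+' trayrim',A[m])
    m=sel(A,(0.48,0.74),(-0.3,-0.07),(0.002,0.010)); 
    m=sel(A,(0.32,0.6),(-0.45,-0.2),(0.034,0.046)).astype(np.uint8); rect(n+' box',A[m>0])
    m=sel(A,(0.32,0.6),(-0.45,-0.2),(0.016,0.028)); rect(n+' palm',A[m]) if m.sum()>5 else 0
    m=sel(A,(0.32,0.6),(-0.45,-0.2),(0.105,0.2)); rect(n+' ball',A[m]) if m.sum()>5 else 0
    # dispenser
    m=sel(A,(0.5,0.7),(0.1,0.25),(0.068,0.08)); rect(n+' slab',A[m])
    m=sel(A,(0.5,0.7),(0.1,0.25),(0.125,0.16)); rect(n+' cheeks',A[m])
    m=sel(A,(0.5,0.7),(0.1,0.25),(0.09,0.106)); 
    m=sel(A,(0.53,0.68),(0.02,0.06),(0.049,0.054)); rect(n+' bigkey?',A[m])
    m=sel(A,(0.45,0.8),(0.25,0.45),(0.135,0.2)); rect(n+' carton',A[m])
W,dw=load('wrist')
c=cv2.resize(W[60:320,140:500],None,fx=2.2,fy=2.2);cv2.imwrite('pics/w1.png',c)
E
```

```text
scene platter 6130 [598.3 190. ] [243.8 216.5] 0.3 z 0.0609
scene trayrim 470 [ 638.9 -204.2] [135.3 240.3] 65.0 z 0.0273
scene box 84 [ 483.9 -388.7] [97.5 20.3] 64.1 z 0.0401
scene palm 80 [ 497.2 -306.1] [186.4 153.6] 41.4 z 0.022
scene slab 373 [590.4 175.9] [130.8  45.8] 14.4 z 0.076
scene cheeks 400 [594.1 176.4] [63.4 36.7] 14.2 z 0.1428
scene bigkey? 308 [605.   38.8] [ 37.1 149.9] 89.8 z 0.0514
scene carton 3489 [601.  383.6] [132.4 165.3] 90.0 z 0.1617
side platter 2623 [599.5 190.4] [222.1 241.1] 89.5 z 0.0615
side trayrim 375 [ 634.2 -203.9] [143.8 236.6] 64.4 z 0.0264
side box 318 [ 465.1 -314.9] [237.3 112.9] 65.4 z 0.0411
side palm 314 [ 455.5 -302.3] [292.4 111.8] 33.7 z 0.0223
side ball 75 [ 444.1 -368.7] [36.5 30.3] 68.1 z 0.1338
side slab 361 [594.3 176.5] [ 81.2 178.6] 87.3 z 0.0759
side cheeks 309 [590.  178.6] [69.3 39.8] 16.3 z 0.1421
side bigkey? 82 [605.5  30.6] [147.8  20.7] 0.2 z 0.0513
side carton 2021 [601.6 383.7] [164.5 130.4] 0.3 z 0.1624
```

View pics/w1.png

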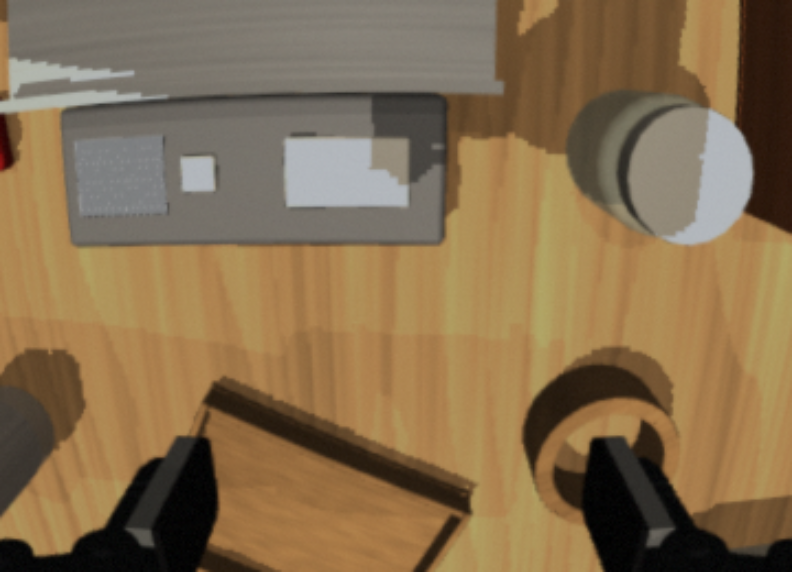

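```bash
cat >> h.py <<'E'
def wray(u,v,z,st=None):
    m=cm('wrist');K=m['intrinsics'];T=np.array(m['tool_from_camera']); st=st or ctrl.get_state()
    a,b=(u-K[0,2])/K[0,0],(v-K[1,2])/K[1,1]; th=np.hypot(a,b); 
    r=np.array([a/th*np.sin(th),b/th*np.sin(th),np.cos(th)])
    Rt=R.from_quat(st['tcp_rot']).as_matrix(); o=Rt@T[:3,3]+st['eef_pos']; r=Rt@T[:3,:3]@r
    return o+r*(z-o[2])/r[2]
E
python3 - <<'E'
from h import *
S,ds=load('scene');P=pts('scene',ds)
D,dd=load('side');Q=pts('side',dd)
st=ctrl.get_state()
print('keys',wray(297,138,.051,st),wray(230,138.6,.049,st))
for u,v in [(285/2.2,137/2.2),(408/2.2,137/2.2),(408/2.2,206/2.2),(287/2.2,206/2.2)]: print(wray(u+140,v+60,.051,st).round(4))
for n,A in [('scene',P),('side',Q)]:
  for nm,(x0,x1,y0,y1,z0,z1) in {'tray':(.45,.8,-.33,-.05,.018,.035),'box':(.3,.6,-.5,-.2,.03,.045),'palm':(.3,.6,-.5,-.2,.015,.028),'ball':(.3,.6,-.5,-.3,.11,.16)}.items():
    m=((A[...,0]>x0)&(A[...,0]<x1)&(A[...,1]>y0)&(A[...,1]<y1)&(A[...,2]>z0)&(A[...,2]<z1)).astype(np.uint8)
    k,l,s,c=cv2.connectedComponentsWithStats(m,connectivity=8)
    for i in range(1,k):
      if s[i,4]>15:
        a=A[l==i]; r=cv2.minAreaRect((a[:,:2]*1000).astype(np.float32)); print(n,nm,s[i],np.round(r[0],1),np.round(r[1],1),round(r[2],1),'z',a[:,2].mean().round(4))
c=cv2.resize(D[100:200,260:420],None,fx=4.5,fy=4.5,interpolation=cv2.INTER_CUBIC);cv2.imwrite('pics/c3.png',c)
E
```

```text
keys [0.65040953 0.04086004 0.051     ] [0.57734573 0.04164897 0.049     ]
[0.6219 0.058  0.051 ]
[0.68   0.0573 0.051 ]
[0.6801 0.0241 0.051 ]
[0.6218 0.0245 0.051 ]
scene tray [208 164  71  48 507] [ 611.8 -191.6] [135.3 180.4] 64.8 z 0.0258
scene tray [170 181  22  10  91] [ 730.5 -315.4] [29.7 59.9] 38.2 z 0.0266
scene tray [193 222  21   9  88] [ 775.8 -147.9] [15.7 52.4] 46.1 z 0.0262
scene tray [211 232  10  15  55] [776.9 -89. ] [46.2  8.7] 26.0 z 0.0265
scene box [229 124  11  20  90] [ 483.6 -388.5] [97.4 20.9] 65.0 z 0.0393
scene palm [248 166  19   7  61] [ 532.4 -223.2] [ 9.5 56. ] 61.7 z 0.0215
side tray [276 139   7   6  23] [ 746.8 -321.6] [11.  28.4] 62.0 z 0.0258
side tray [285 141   7   4  23] [ 711.6 -320.3] [23.5 11.3] 21.4 z 0.0249
side tray [352 144   8   6  24] [ 463.5 -324.3] [26.1  9.9] 0.2 z 0.0265
side tray [280 148  63  40 431] [ 610.7 -192.7] [143.8 184.4] 64.4 z 0.0253
side tray [256 166   8   6  29] [ 782.1 -154.6] [ 8.1 31.8] 60.9 z 0.0271
side tray [251 174  17  12  71] [771.2 -97.1] [64. 18.] 40.5 z 0.0261
side box [346 127  36  21 324] [ 436.9 -369.7] [114.7 112.9] 73.6 z 0.0395
side palm [376 138  16  18 179] [ 363.6 -345. ] [99.6 44.4] 76.3 z 0.0221
side palm [346 143  22  10  64] [ 459. -329.] [17.6 84.4] 75.6 z 0.0212
side palm [317 155  26  15  85] [ 550.1 -231.6] [ 17.9 106.3] 62.2 z 0.0216
side ball [359 112  10  10  73] [ 444.1 -368.7] [36.5 30.3] 68.1 z 0.133
```

View pics/c3.png

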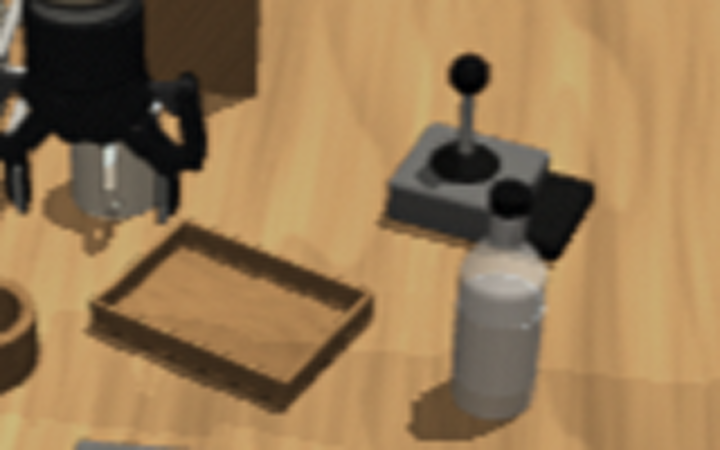

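```bash
cat >> h.py <<'E'
def go(pos,jaw_deg,st=None):
    "delta for tool-down pose, tool z along world angle jaw_deg (mod 180)"
    st=st or ctrl.get_state(); Rc=R.from_quat(st['tcp_rot']); best=None
    for k in (0,180):
        a=np.radians(jaw_deg+k); z=np.array([np.cos(a),np.sin(a),0]); y=np.array([0,0,-1.]); x=np.cross(y,z)
        rv=np.degrees((Rc.inv()*R.from_matrix(np.stack([x,y,z],1))).as_rotvec())
        if best is None or np.linalg.norm(rv)<np.linalg.norm(best): best=rv
    d=Rc.inv().apply(np.array(pos)-st['eef_pos'])*100
    print('shift cm',d.round(2),'turn deg',best.round(2),'q',st['qpos'].round(2),'t',st['time'])
E
python3 - <<'E'
from h import *
st=ctrl.get_state(); print(R.from_quat(st['tcp_rot']).as_matrix().round(3))
go((.592,.1763,.231),104.4)
go((.592,.1763,.101),104.4)
E
```

```text
[[ 0.    -0.002  1.   ]
 [-1.     0.     0.   ]
 [-0.    -1.    -0.002]]
shift cm [-17.62  -0.06  -8.25] turn deg [1.00e-01 7.56e+01 6.00e-02] q [-0.15  0.29  1.58 -0.    1.28 -0.15] t 0.15
shift cm [-17.62  12.94  -8.23] turn deg [1.00e-01 7.56e+01 6.00e-02] q [-0.15  0.29  1.58 -0.    1.28 -0.15] t 0.15
```

>>> play_rows(steps=[{"claw": 8.5, "tx": -1.5, "tz": -0.7, "ay": 6}, {"claw": 8.5, "tx": -3.5, "tz": -1.6, "ay": 13}, {"claw": 8.5, "tx": -6, "tz": -2.8, "ay": 20}, {"claw": 8.5, "tx": -8.5, "tz": -4, "ay": 27}, {"claw": 8.5, "tx": -11, "tz": -5.1, "ay": 34}, {"claw": 8.5, "tx": -13.5, "tz": -6.3, "ay": 41}, {"claw": 8.5, "tx": -15.5, "tz": -7.2, "ay": 48}, {"claw": 8.5, "tx": -17, "tz": -8, "ay": 55}, {"claw": 8.5, "tx": -17.6, "tz": -8.2, "ay": 62}, {"claw": 8.5, "tx": -17.6, "tz": -8.2, "ay": 69}, {"claw": 8.5, "tx": -17.6, "tz": -8.2, "ay": 75.6}, {"claw": 8.5, "tx": -17.6, "tz": -8.2, "ay": 75.6}])

```text
invalid input at $.steps[0]: expected keys claw, tx, ty, tz, ax, ay, az
```

```bash
python3 - <<'E'
from h import *
go((.592,.1763,.101),104.4)
st=ctrl.get_state(); print(st['eef_pos'],st['contact_force'])
im,d=grab('wrist'); cv2.imwrite('pics/w2.png',im)
E
```

```text
shift cm [-17.62  12.94  -8.23] turn deg [1.00e-01 7.56e+01 6.00e-02] q [-0.15  0.29  1.58 -0.    1.28 -0.15] t 0.15
[6.74498377e-01 1.10482616e-04 2.30232097e-01] [ 0.63646552  0.58418848 -0.15678896]
```

View pics/w2.png

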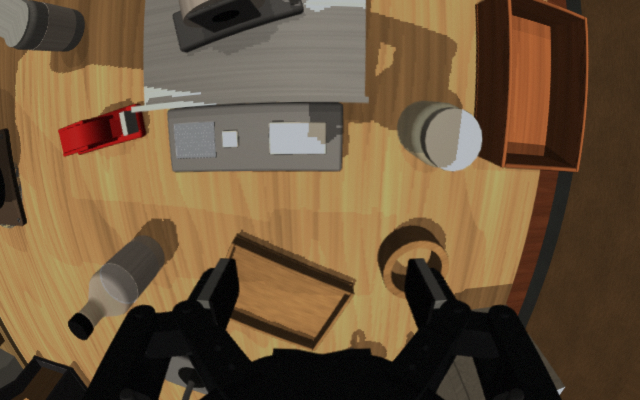

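The call was refused because every row needs all seven keys, so nothing moved. The wrist picture is unchanged. I'm sending it again with complete rows.

>>> play_rows(steps=[{"claw": 8.5, "tx": -1.5, "ty": 0, "tz": -0.7, "ax": 0, "ay": 6, "az": 0}, {"claw": 8.5, "tx": -3.5, "ty": 0, "tz": -1.6, "ax": 0, "ay": 13, "az": 0}, {"claw": 8.5, "tx": -6, "ty": 0, "tz": -2.8, "ax": 0, "ay": 20, "az": 0}, {"claw": 8.5, "tx": -8.5, "ty": 0, "tz": -4, "ax": 0, "ay": 27, "az": 0}, {"claw": 8.5, "tx": -11, "ty": 0, "tz": -5.1, "ax": 0, "ay": 34, "az": 0}, {"claw": 8.5, "tx": -13.5, "ty": 0, "tz": -6.3, "ax": 0, "ay": 41, "az": 0}, {"claw": 8.5, "tx": -15.5, "ty": 0, "tz": -7.2, "ax": 0, "ay": 48, "az": 0}, {"claw": 8.5, "tx": -17, "ty": 0, "tz": -8, "ax": 0, "ay": 55, "az": 0}, {"claw": 8.5, "tx": -17.6, "ty": 0, "tz": -8.2, "ax": 0, "ay": 62, "az": 0}, {"claw": 8.5, "tx": -17.6, "ty": 0, "tz": -8.2, "ax": 0, "ay": 69, "az": 0}, {"claw": 8.5, "tx": -17.6, "ty": 0, "tz": -8.2, "ax": 0, "ay": 75.6, "az": 0}, {"claw": 8.5, "tx": -17.6, "ty": 0, "tz": -8.2, "ax": 0, "ay": 75.6, "az": 0}], grip_force=40)

```text
time: 1.2
eef_pos: [0.5927, 0.1763, 0.2311]
tcp_rot: [0.088, -0.702, 0.702, -0.088]
contact_force: [0.4, 0.3, -0.3]
opening: 0.996
```

```bash
python3 - <<'E'
from h import *
go((.592,.1763,.101),104.4)
st=ctrl.get_state(); print(st['eef_pos'],st['contact_force'])
im,d=grab('wrist'); cv2.imwrite('pics/w3.png',im)
E
```

```text
shift cm [ 6.000e-02  1.301e+01 -1.000e-02] turn deg [ 0.   -0.08  0.03] q [ 0.13  0.16  1.72 -0.    1.26  1.45] t 1.2
[0.59269205 0.17634767 0.23107618] [ 0.35398772  0.30066263 -0.34771259]
```

View pics/w3.png

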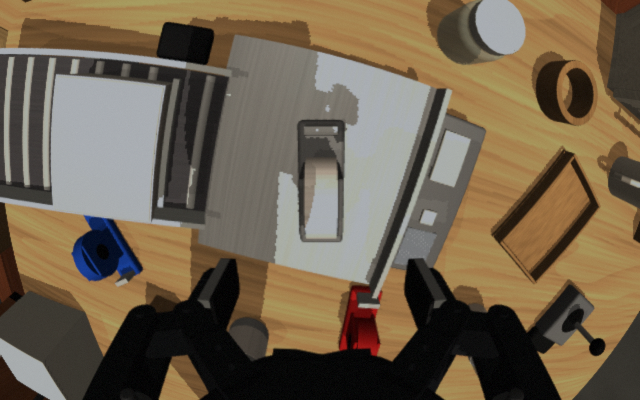

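The dispenser is centred between the fingers (column 321) and aligned with the jaws. Next I descend and grip.

>>> play_rows(steps=[{"claw": 8.5, "tx": 0, "ty": 2, "tz": 0, "ax": 0, "ay": 0, "az": 0}, {"claw": 8.5, "tx": 0, "ty": 5, "tz": 0, "ax": 0, "ay": 0, "az": 0}, {"claw": 8.5, "tx": 0, "ty": 8, "tz": 0, "ax": 0, "ay": 0, "az": 0}, {"claw": 8.5, "tx": 0, "ty": 11, "tz": 0, "ax": 0, "ay": 0, "az": 0}, {"claw": 8.5, "tx": 0, "ty": 12.5, "tz": 0, "ax": 0, "ay": 0, "az": 0}, {"claw": 8.5, "tx": 0, "ty": 13, "tz": 0, "ax": 0, "ay": 0, "az": 0}, {"claw": 3, "tx": 0, "ty": 13, "tz": 0, "ax": 0, "ay": 0, "az": 0}, {"claw": 2.5, "tx": 0, "ty": 13, "tz": 0, "ax": 0, "ay": 0, "az": 0}, {"claw": 2.5, "tx": 0, "ty": 13, "tz": 0, "ax": 0, "ay": 0, "az": 0}, {"claw": 2.5, "tx": 0, "ty": 13, "tz": 0, "ax": 0, "ay": 0, "az": 0}, {"claw": 2.5, "tx": 0, "ty": 13, "tz": 0, "ax": 0, "ay": 0, "az": 0}, {"claw": 2.5, "tx": 0, "ty": 13, "tz": 0, "ax": 0, "ay": 0, "az": 0}], grip_force=40)

```text
time: 2.25
eef_pos: [0.5944, 0.1764, 0.1036]
tcp_rot: [-0.087, 0.702, -0.701, 0.09]
contact_force: [-0.2, 0.9, 6.1]
opening: 0.417
```

>>> play_rows(steps=[{"claw": 2.5, "tx": 0, "ty": -0.7, "tz": 0, "ax": 0, "ay": 0, "az": 0}, {"claw": 2.5, "tx": 0, "ty": -2, "tz": 0, "ax": 0, "ay": 0, "az": 0}, {"claw": 2.5, "tx": 0, "ty": -4, "tz": 0, "ax": 0, "ay": 0, "az": 0}, {"claw": 2.5, "tx": 0, "ty": -6, "tz": 0, "ax": 0, "ay": 0, "az": 0}, {"claw": 2.5, "tx": 0, "ty": -8, "tz": 0, "ax": 0, "ay": 0, "az": 0}, {"claw": 2.5, "tx": 0, "ty": -10, "tz": 0, "ax": 0, "ay": 0, "az": 0}, {"claw": 2.5, "tx": 0, "ty": -11.5, "tz": 0, "ax": 0, "ay": 0, "az": 0}, {"claw": 2.5, "tx": 0, "ty": -12, "tz": 0, "ax": 0, "ay": 0, "az": 0}, {"claw": 2.5, "tx": 0, "ty": -12, "tz": 0, "ax": 0, "ay": 0, "az": 0}])

```text
time: 3.0
eef_pos: [0.5935, 0.1761, 0.2233]
tcp_rot: [0.088, -0.702, 0.702, -0.09]
contact_force: [-0.0, 1.2, -4.7]
opening: 0.419
```

```bash
python3 - <<'E'
from h import *
im,d=grab('wrist'); cv2.imwrite('pics/w4.png',im)
go((.6115,-.192,.235),64.8)
go((.6115,-.192,.060),64.8)
st=ctrl.get_state(); print(st['eef_pos'],st['contact_force'],st['opening'])
E
```

```text
shift cm [ 7.34 -1.35 36.11] turn deg [-0.00e+00  3.96e+01 -1.00e-02] q [ 0.12  0.17  1.73 -0.    1.24  1.44] t 3.05
shift cm [ 7.34 16.15 36.1 ] turn deg [-0.00e+00  3.96e+01 -1.00e-02] q [ 0.12  0.17  1.73 -0.    1.24  1.44] t 3.05
[0.59277539 0.17595618 0.22145162] [ 1.27219015e-03 -1.91460387e-01 -2.62855097e+00] 0.41832850496697316
```

View pics/w4.png

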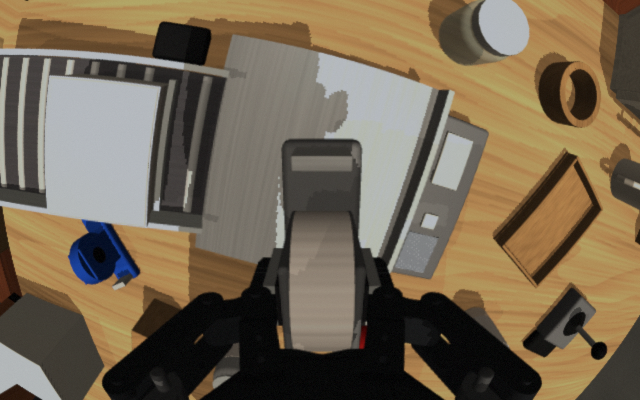

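The dispenser is held straight, with the roll at (320,280), and is clear of the platter. Next I carry it to a point above the tray.

>>> play_rows(steps=[{"claw": 2.5, "tx": 0.2, "ty": -0.2, "tz": 1, "ax": 0, "ay": 1, "az": 0}, {"claw": 2.5, "tx": 0.6, "ty": -0.4, "tz": 3, "ax": 0, "ay": 4, "az": 0}, {"claw": 2.5, "tx": 1.2, "ty": -0.6, "tz": 6, "ax": 0, "ay": 8, "az": 0}, {"claw": 2.5, "tx": 2, "ty": -0.8, "tz": 9.5, "ax": 0, "ay": 12, "az": 0}, {"claw": 2.5, "tx": 2.7, "ty": -1, "tz": 13, "ax": 0, "ay": 16, "az": 0}, {"claw": 2.5, "tx": 3.5, "ty": -1, "tz": 17, "ax": 0, "ay": 20, "az": 0}, {"claw": 2.5, "tx": 4.3, "ty": -1, "tz": 21, "ax": 0, "ay": 24, "az": 0}, {"claw": 2.5, "tx": 5.1, "ty": -1, "tz": 25, "ax": 0, "ay": 28, "az": 0}, {"claw": 2.5, "tx": 5.9, "ty": -1, "tz": 29, "ax": 0, "ay": 32, "az": 0}, {"claw": 2.5, "tx": 6.6, "ty": -1, "tz": 32.5, "ax": 0, "ay": 36, "az": 0}, {"claw": 2.5, "tx": 7.1, "ty": -1, "tz": 35, "ax": 0, "ay": 38.5, "az": 0}, {"claw": 2.5, "tx": 7.3, "ty": -1, "tz": 36.1, "ax": 0, "ay": 39.6, "az": 0}])

```text
time: 4.05
eef_pos: [0.6106, -0.1962, 0.2291]
tcp_rot: [-0.155, -0.689, 0.69, 0.158]
contact_force: [0.5, 0.9, -2.8]
opening: 0.42
```

```bash
python3 - <<'E'
from h import *
im,d=grab('wrist'); cv2.imwrite('pics/w5.png',im)
im,d=grab('scene'); cv2.imwrite('pics/s5.png',cv2.resize(im[100:300,120:440],None,fx=2.4,fy=2.4))
go((.6115,-.192,.235),64.8)
go((.6115,-.192,.060),64.8)
st=ctrl.get_state(); print(st['eef_pos'],st['contact_force'],st['opening'])
E
```

```text
shift cm [ 0.04 -0.56 -0.21] turn deg [-0.01 -0.22  0.19] q [-0.47  0.22  1.66 -0.    1.26  1.55] t 4.15
shift cm [-0.02 16.94 -0.21] turn deg [-0.01 -0.22  0.19] q [-0.47  0.22  1.66 -0.    1.26  1.55] t 4.15
[ 0.61091728 -0.19404987  0.22936253] [-0.51049795  0.65433118 -3.84577789] 0.415855887636196
```

View pics/w5.png

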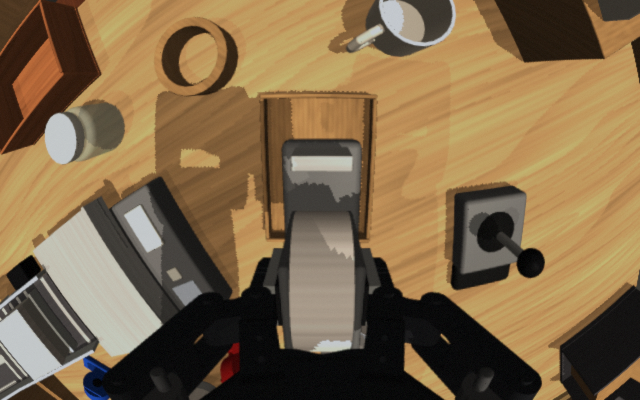

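View pics/s5.png

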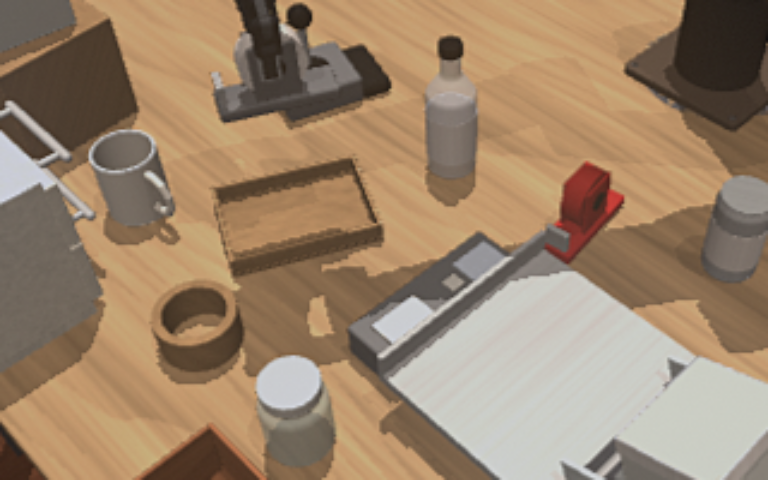

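The dispenser is over the tray and lined up with it; in the wrist view the tray rim spans columns 262–376 and the slab is centred at 321. In the scene view the tray is now unobstructed, so I'll measure its rim again before lowering.

```bash
python3 - <<'E'
from h import *
S,ds=load('scene');A=pts('scene',ds)
m=((A[...,0]>.45)&(A[...,0]<.8)&(A[...,1]>-.33)&(A[...,1]<-.05)&(A[...,2]>.022)&(A[...,2]<.034)).astype(np.uint8)
k,l,s,c=cv2.connectedComponentsWithStats(m,connectivity=8)
for i in range(1,k):
  if s[i,4]>80:
    a=A[l==i]; r=cv2.minAreaRect((a[:,:2]*1000).astype(np.float32)); print(s[i],np.round(r[0],1),np.round(r[1],1),round(r[2],1))
W,_=load('wrist'); cv2.imwrite('pics/w5c.png',cv2.resize(W[160:310,420:570],None,fx=4,fy=4,interpolation=cv2.INTER_CUBIC))
E
```

```text
[208 164  71  47 454] [ 611.4 -191.7] [133.2 180.2] 64.4
```

View pics/w5c.png

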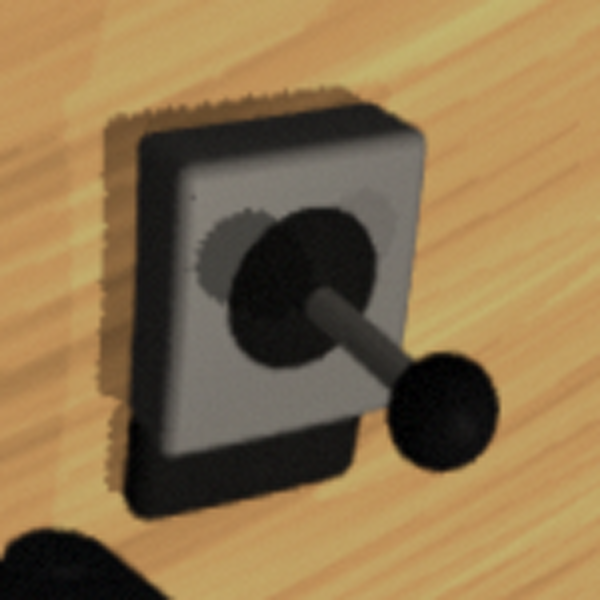

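The control box top has corners at about (465,201), (525,194) and (461,274). The ball is at (531,263), and the palm rest is at the lower end.

```bash
python3 - <<'E'
from h import *
st=ctrl.get_state()
f=lambda cx,cy,z: wray(420+cx/4,160+cy/4,z,st)
a=f(180,165,.04);b=f(422,137,.04);c=f(165,455,.04);d=f(385,408,.04)
for p in (a,b,c,d): print(p.round(4))
for p,q in ((c,a),(d,b)): print('fwd',np.degrees(np.arctan2(*(q-p)[[1,0]])),np.linalg.norm(q-p))
for p,q in ((a,b),(c,d)): print('lat',np.degrees(np.arctan2(*(q-p)[[1,0]])),np.linalg.norm(q-p))
print('ball',f(443,411,.126)); print('pivot collar',f(305,288,.042))
print('palm corners',f(130,500,.022),f(350,465,.022))
go((.6115,-.192,.060),64.8)
E
```

```text
[ 0.507  -0.3387  0.04  ]
[ 0.4753 -0.4279  0.04  ]
[ 0.4049 -0.3077  0.04  ]
[ 0.3759 -0.3955  0.04  ]
fwd -16.89276336445809 0.10669955775880215
fwd -18.009437815665954 0.10455517615857401
lat -109.5396479514433 0.09460328438099448
lat -108.25857335301222 0.09249101674172326
ball [ 0.44495805 -0.37165845  0.126     ]
pivot collar [ 0.44459689 -0.37071089  0.042     ]
palm corners [ 0.37664008 -0.29461234  0.022     ] [ 0.34024805 -0.38544373  0.022     ]
shift cm [-0.02 16.94 -0.21] turn deg [-0.01 -0.22  0.19] q [-0.47  0.22  1.66 -0.    1.26  1.55] t 4.15
```

>>> play_rows(steps=[{"claw": 2.5, "tx": 0, "ty": 1, "tz": 0, "ax": 0, "ay": 0, "az": 0}, {"claw": 2.5, "tx": 0, "ty": 3, "tz": 0, "ax": 0, "ay": 0, "az": 0}, {"claw": 2.5, "tx": 0, "ty": 5.5, "tz": 0, "ax": 0, "ay": 0, "az": 0}, {"claw": 2.5, "tx": 0, "ty": 8, "tz": 0, "ax": 0, "ay": 0, "az": 0}, {"claw": 2.5, "tx": 0, "ty": 10.5, "tz": 0, "ax": 0, "ay": 0, "az": 0}, {"claw": 2.5, "tx": 0, "ty": 13, "tz": 0, "ax": 0, "ay": 0, "az": 0}, {"claw": 2.5, "tx": 0, "ty": 15, "tz": 0, "ax": 0, "ay": 0, "az": 0}, {"claw": 2.5, "tx": 0, "ty": 16.5, "tz": 0, "ax": 0, "ay": 0, "az": 0}, {"claw": 2.5, "tx": 0, "ty": 17.2, "tz": 0, "ax": 0, "ay": 0, "az": 0}, {"claw": 2.5, "tx": 0, "ty": 17.5, "tz": 0, "ax": 0, "ay": 0, "az": 0}, {"claw": 2.5, "tx": 0, "ty": 17.5, "tz": 0, "ax": 0, "ay": 0, "az": 0}])

```text
time: 5.07
eef_pos: [0.6121, -0.1911, 0.0561]
tcp_rot: [0.154, 0.69, -0.69, -0.154]
contact_force: [-0.3, 0.1, -2.9]
opening: 0.415
```

>>> play_rows(steps=[{"claw": 2.5, "tx": 0, "ty": 0.3, "tz": 0, "ax": 0, "ay": 0, "az": 0}, {"claw": 2.5, "tx": 0, "ty": 0.6, "tz": 0, "ax": 0, "ay": 0, "az": 0}, {"claw": 2.5, "tx": 0, "ty": 0.8, "tz": 0, "ax": 0, "ay": 0, "az": 0}, {"claw": 2.5, "tx": 0, "ty": 0.9, "tz": 0, "ax": 0, "ay": 0, "az": 0}, {"claw": 2.5, "tx": 0, "ty": 0.9, "tz": 0, "ax": 0, "ay": 0, "az": 0}, {"claw": 2.5, "tx": 0, "ty": 0.9, "tz": 0, "ax": 0, "ay": 0, "az": 0}])

```text
time: 5.57
eef_pos: [0.6126, -0.1921, 0.0487]
tcp_rot: [-0.155, -0.69, 0.69, 0.154]
contact_force: [-2.2, 0.7, 2.6]
opening: 0.416
```

>>> play_rows(steps=[{"claw": 4.5, "tx": 0, "ty": 0.9, "tz": 0, "ax": 0, "ay": 0, "az": 0}, {"claw": 6, "tx": 0, "ty": 0.9, "tz": 0, "ax": 0, "ay": 0, "az": 0}, {"claw": 7.5, "tx": 0, "ty": 0.9, "tz": 0, "ax": 0, "ay": 0, "az": 0}, {"claw": 7.5, "tx": 0, "ty": 0.9, "tz": 0, "ax": 0, "ay": 0, "az": 0}, {"claw": 7.5, "tx": 0, "ty": 0, "tz": 0, "ax": 0, "ay": 0, "az": 0}, {"claw": 7.5, "tx": 0, "ty": -2, "tz": 0, "ax": 0, "ay": 0, "az": 0}, {"claw": 7.5, "tx": 0, "ty": -5, "tz": 0, "ax": 0, "ay": 0, "az": 0}, {"claw": 7.5, "tx": 0, "ty": -8, "tz": 0, "ax": 0, "ay": 0, "az": 0}, {"claw": 7.5, "tx": 0, "ty": -11, "tz": 0, "ax": 0, "ay": 0, "az": 0}, {"claw": 7.5, "tx": 0, "ty": -14, "tz": 0, "ax": 0, "ay": 0, "az": 0}, {"claw": 7.5, "tx": 0, "ty": -15, "tz": 0, "ax": 0, "ay": 0, "az": 0}, {"claw": 7.5, "tx": 0, "ty": -15, "tz": 0, "ax": 0, "ay": 0, "az": 0}])

```text
time: 6.57
eef_pos: [0.6142, -0.1928, 0.2026]
tcp_rot: [-0.157, -0.689, 0.691, 0.151]
contact_force: [0.8, -0.3, 0.4]
opening: 0.876
```

```bash
python3 - <<'E'
from h import *
im,d=grab('wrist'); cv2.imwrite('pics/w6.png',im)
im,d=grab('scene'); cv2.imwrite('pics/s6.png',cv2.resize(im[100:300,120:440],None,fx=2.4,fy=2.4))
st=ctrl.get_state(); print(st['eef_pos'],st['contact_force'],st['opening'])
go((.6505,.041,.20),0);go((.6505,.041,.20),90)
E
```

```text
[ 0.61169081 -0.19161887  0.19666681] [-0.95236331  0.11218148 -0.10019645] 0.8800744190033851
shift cm [  6.39  -0.33 -22.7 ] turn deg [-2.00e-02  6.48e+01  3.00e-02] q [-0.46  0.24  1.7  -0.    1.2   1.55] t 6.6667
shift cm [  6.39  -0.33 -22.7 ] turn deg [ 1.00e-02 -2.52e+01  3.00e-02] q [-0.46  0.24  1.7  -0.    1.2   1.55] t 6.6667
```

View pics/w6.png

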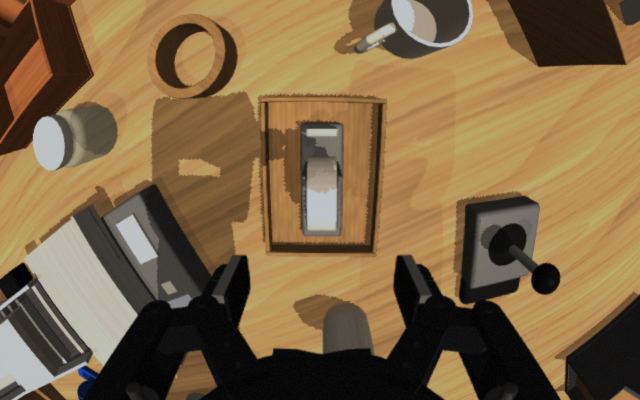

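View pics/s6.png

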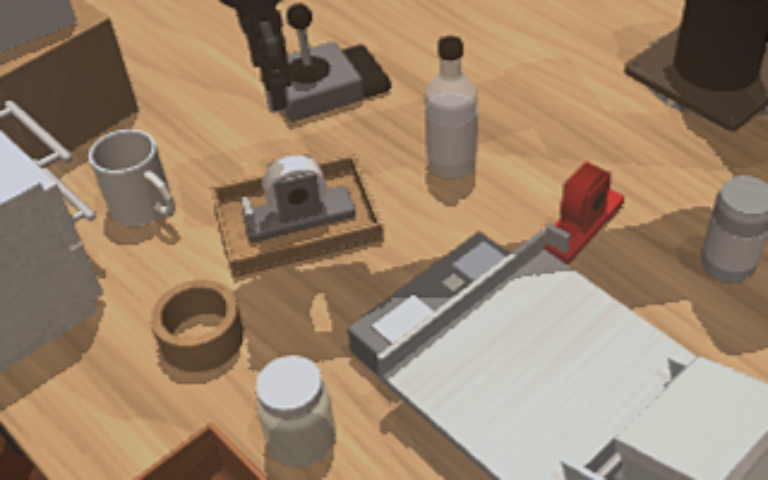

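The dispenser stands upright in the tray (wrist view (322,180), all inside the walls), and the scale is empty. Next I close the fingers and go over the large key, jaws along x.

>>> play_rows(steps=[{"claw": 7.5, "tx": 0.3, "ty": -0.2, "tz": -1, "ax": 0, "ay": -6, "az": 0}, {"claw": 6, "tx": 0.9, "ty": -0.3, "tz": -3, "ax": 0, "ay": -13, "az": 0}, {"claw": 4, "tx": 1.7, "ty": -0.3, "tz": -6, "ax": 0, "ay": -20, "az": 0}, {"claw": 2, "tx": 2.5, "ty": -0.3, "tz": -9, "ax": 0, "ay": -27, "az": 0}, {"claw": 0, "tx": 3.4, "ty": -0.3, "tz": -12, "ax": 0, "ay": -34, "az": 0}, {"claw": 0, "tx": 4.2, "ty": -0.3, "tz": -15, "ax": 0, "ay": -41, "az": 0}, {"claw": 0, "tx": 5.1, "ty": -0.3, "tz": -18, "ax": 0, "ay": -48, "az": 0}, {"claw": 0, "tx": 5.8, "ty": -0.3, "tz": -20.5, "ax": 0, "ay": -55, "az": 0}, {"claw": 0, "tx": 6.2, "ty": -0.3, "tz": -22, "ax": 0, "ay": -62, "az": 0}, {"claw": 0, "tx": 6.4, "ty": -0.3, "tz": -22.7, "ax": 0, "ay": -69, "az": 0}, {"claw": 0, "tx": 6.4, "ty": -0.3, "tz": -22.7, "ax": 0, "ay": -76, "az": 0}, {"claw": 0, "tx": 6.4, "ty": -0.3, "tz": -22.7, "ax": 0, "ay": -83, "az": 0}])

```text
time: 7.67
eef_pos: [0.6491, 0.042, 0.1963]
tcp_rot: [-0.346, 0.619, -0.617, 0.342]
contact_force: [-0.0, 0.6, -0.4]
opening: 0.005
```

>>> play_rows(steps=[{"claw": 0, "tx": 0, "ty": 0, "tz": 0, "ax": 0, "ay": -7, "az": 0}, {"claw": 0, "tx": 0, "ty": 0, "tz": 0, "ax": 0, "ay": -14, "az": 0}, {"claw": 0, "tx": 0, "ty": 0, "tz": 0, "ax": 0, "ay": -21, "az": 0}, {"claw": 0, "tx": 0, "ty": 0, "tz": 0, "ax": 0, "ay": -28, "az": 0}, {"claw": 0, "tx": 0, "ty": 0, "tz": 0, "ax": 0, "ay": -32.2, "az": 0}, {"claw": 0, "tx": 0, "ty": 0, "tz": 0, "ax": 0, "ay": -32.2, "az": 0}])

```text
time: 8.17
eef_pos: [0.6492, 0.041, 0.1965]
tcp_rot: [0.502, -0.501, 0.498, -0.499]
contact_force: [-0.2, -0.0, 0.6]
opening: -0.004
```

```bash
python3 - <<'E'
from h import *
im,d=grab('wrist'); cv2.imwrite('pics/w7.png',im)
st=ctrl.get_state(); print(st['eef_pos'],st['contact_force'],st['opening'])
go((.6505,.041,.065),0)
E
```

```text
[0.64937764 0.04096084 0.19699664] [-0.02149466 -0.39218716  0.31794812] 0.00033362557252806455
shift cm [ 0.   13.2   0.18] turn deg [ 0.3  -0.1  -0.03] q [-0.09  0.26  1.67 -0.    1.21 -0.09] t 8.2167
```

View pics/w7.png

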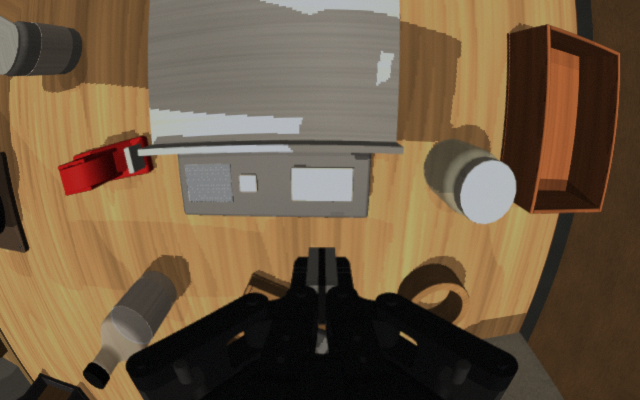

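The key is at (322,184), in line with the closed fingers at column 321. Next I check its position and descend to just above it.

```bash
python3 - <<'E'
from h import *
print(wray(322,184,.051))
E
```

```text
[0.65090842 0.04136675 0.051     ]
```

>>> play_rows(steps=[{"claw": 0, "tx": 0, "ty": 2, "tz": 0.1, "ax": 0, "ay": 0, "az": 0}, {"claw": 0, "tx": 0, "ty": 5, "tz": 0.1, "ax": 0, "ay": 0, "az": 0}, {"claw": 0, "tx": 0, "ty": 8, "tz": 0.1, "ax": 0, "ay": 0, "az": 0}, {"claw": 0, "tx": 0, "ty": 10.5, "tz": 0.1, "ax": 0, "ay": 0, "az": 0}, {"claw": 0, "tx": 0, "ty": 12.3, "tz": 0.1, "ax": 0, "ay": 0, "az": 0}, {"claw": 0, "tx": 0, "ty": 13.2, "tz": 0.1, "ax": 0, "ay": 0, "az": 0}, {"claw": 0, "tx": 0, "ty": 13.5, "tz": 0.1, "ax": 0, "ay": 0, "az": 0}, {"claw": 0, "tx": 0, "ty": 13.6, "tz": 0.1, "ax": 0, "ay": 0, "az": 0}, {"claw": 0, "tx": 0, "ty": 13.6, "tz": 0.1, "ax": 0, "ay": 0, "az": 0}])

```text
time: 8.97
eef_pos: [0.6525, 0.0408, 0.0652]
tcp_rot: [0.5, -0.5, 0.501, -0.5]
contact_force: [-0.1, -0.6, 0.6]
opening: -0.003
```

>>> play_rows(steps=[{"claw": 0, "tx": 0, "ty": 0, "tz": 0, "ax": 0, "ay": 0, "az": 0}, {"claw": 0, "tx": 0, "ty": 0.2, "tz": 0, "ax": 0, "ay": 0, "az": 0}, {"claw": 0, "tx": 0, "ty": 0.4, "tz": 0, "ax": 0, "ay": 0, "az": 0}, {"claw": 0, "tx": 0, "ty": 0.6, "tz": 0, "ax": 0, "ay": 0, "az": 0}, {"claw": 0, "tx": 0, "ty": 0.6, "tz": 0, "ax": 0, "ay": 0, "az": 0}, {"claw": 0, "tx": 0, "ty": 0.6, "tz": 0, "ax": 0, "ay": 0, "az": 0}])

```text
time: 9.47
eef_pos: [0.6516, 0.0409, 0.0582]
tcp_rot: [-0.5, 0.5, -0.5, 0.5]
contact_force: [-0.8, -1.5, 0.9]
opening: -0.002
```

>>> play_rows(steps=[{"claw": 0, "tx": 0, "ty": 0.15, "tz": 0, "ax": 0, "ay": 0, "az": 0}, {"claw": 0, "tx": 0, "ty": 0.3, "tz": 0, "ax": 0, "ay": 0, "az": 0}, {"claw": 0, "tx": 0, "ty": 0.45, "tz": 0, "ax": 0, "ay": 0, "az": 0}, {"claw": 0, "tx": 0, "ty": 0.55, "tz": 0, "ax": 0, "ay": 0, "az": 0}, {"claw": 0, "tx": 0, "ty": 0.6, "tz": 0, "ax": 0, "ay": 0, "az": 0}, {"claw": 0, "tx": 0, "ty": 0.6, "tz": 0, "ax": 0, "ay": 0, "az": 0}])

```text
time: 9.97
eef_pos: [0.6516, 0.0409, 0.052]
tcp_rot: [-0.5, 0.5, -0.5, 0.5]
contact_force: [0.6, 0.3, 0.1]
opening: 0.001
```

>>> play_rows(steps=[{"claw": 0, "tx": 0, "ty": 0.08, "tz": 0, "ax": 0, "ay": 0, "az": 0}, {"claw": 0, "tx": 0, "ty": 0.15, "tz": 0, "ax": 0, "ay": 0, "az": 0}, {"claw": 0, "tx": 0, "ty": 0.2, "tz": 0, "ax": 0, "ay": 0, "az": 0}, {"claw": 0, "tx": 0, "ty": 0.2, "tz": 0, "ax": 0, "ay": 0, "az": 0}, {"claw": 0, "tx": 0, "ty": 0.2, "tz": 0, "ax": 0, "ay": 0, "az": 0}])

```text
time: 10.38
eef_pos: [0.6519, 0.0409, 0.0506]
tcp_rot: [0.5, -0.5, 0.5, -0.5]
contact_force: [-0.0, 0.2, 2.2]
opening: 0.0
```

>>> play_rows(steps=[{"claw": 0, "tx": 0, "ty": 0.06, "tz": 0, "ax": 0, "ay": 0, "az": 0}, {"claw": 0, "tx": 0, "ty": 0.12, "tz": 0, "ax": 0, "ay": 0, "az": 0}, {"claw": 0, "tx": 0, "ty": 0.12, "tz": 0, "ax": 0, "ay": 0, "az": 0}, {"claw": 0, "tx": 0, "ty": 0.12, "tz": 0, "ax": 0, "ay": 0, "az": 0}])

```text
time: 10.72
eef_pos: [0.652, 0.0409, 0.0497]
tcp_rot: [0.5, -0.5, 0.5, -0.5]
contact_force: [-1.1, -0.5, 4.9]
opening: 0.002
```

Contact force is 4.9 N. A touch more, held for half a second.

>>> play_rows(steps=[{"claw": 0, "tx": 0, "ty": 0.04, "tz": 0, "ax": 0, "ay": 0, "az": 0}, {"claw": 0, "tx": 0, "ty": 0.04, "tz": 0, "ax": 0, "ay": 0, "az": 0}, {"claw": 0, "tx": 0, "ty": 0.04, "tz": 0, "ax": 0, "ay": 0, "az": 0}, {"claw": 0, "tx": 0, "ty": 0.04, "tz": 0, "ax": 0, "ay": 0, "az": 0}, {"claw": 0, "tx": 0, "ty": 0.04, "tz": 0, "ax": 0, "ay": 0, "az": 0}, {"claw": 0, "tx": 0, "ty": 0.04, "tz": 0, "ax": 0, "ay": 0, "az": 0}])

```text
time: 11.22
eef_pos: [0.652, 0.0409, 0.0494]
tcp_rot: [-0.5, 0.5, -0.5, 0.5]
contact_force: [-1.6, -0.7, 6.1]
opening: 0.003
```

```bash
python3 - <<'E'
from h import *
im,d=grab('wrist'); cv2.imwrite('pics/w8.png',im)
st=ctrl.get_state(); print(st['eef_pos'],st['contact_force'],st['opening'],st['time'])
E
```

```text
[0.65195349 0.04086678 0.04938177] [-2.77187723 -0.61197727  6.28147987] -0.0010797995650604541 11.2667
```

View pics/w8.png

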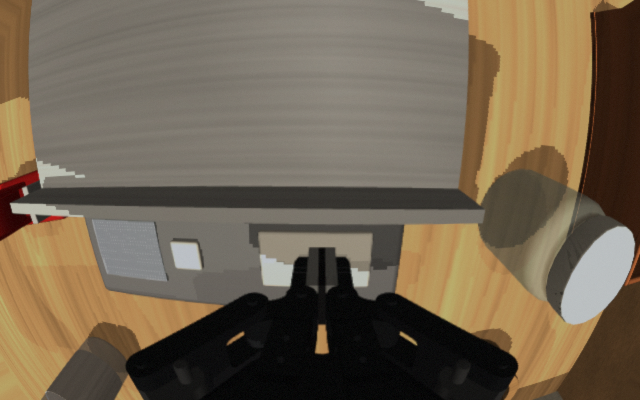

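The finger tips stand on the large key at about (320,255), with 6 N held for half a second and the small key untouched. Next I lift off.

>>> play_rows(steps=[{"claw": 0, "tx": 0, "ty": -0.5, "tz": 0, "ax": 0, "ay": 0, "az": 0}, {"claw": 0, "tx": 0, "ty": -2, "tz": 0, "ax": 0, "ay": 0, "az": 0}, {"claw": 0, "tx": 0, "ty": -5, "tz": 0, "ax": 0, "ay": 0, "az": 0}, {"claw": 0, "tx": 0, "ty": -8.5, "tz": 0, "ax": 0, "ay": 0, "az": 0}, {"claw": 0, "tx": 0, "ty": -12, "tz": 0, "ax": 0, "ay": 0, "az": 0}, {"claw": 0, "tx": 0, "ty": -15.5, "tz": 0, "ax": 0, "ay": 0, "az": 0}, {"claw": 0, "tx": 0, "ty": -18.5, "tz": 0, "ax": 0, "ay": 0, "az": 0}, {"claw": 0, "tx": 0, "ty": -20.5, "tz": 0, "ax": 0, "ay": 0, "az": 0}, {"claw": 0, "tx": 0, "ty": -21, "tz": 0, "ax": 0, "ay": 0, "az": 0}, {"claw": 0, "tx": 0, "ty": -21, "tz": 0, "ax": 0, "ay": 0, "az": 0}])

```text
time: 12.1
eef_pos: [0.6527, 0.0408, 0.2615]
tcp_rot: [0.499, -0.499, 0.501, -0.501]
contact_force: [0.5, 0.9, -0.4]
opening: -0.0
```

```bash
python3 - <<'E'
from h import *
S,ds=grab('side');A=pts('side',ds)
m=((A[...,0]>.38)&(A[...,0]<.52)&(A[...,1]>-.45)&(A[...,1]<-.3)&(A[...,2]>.11)&(A[...,2]<.16)).astype(np.uint8)
v,u=np.nonzero(m);print(len(u),u.mean(),v.mean(),(u.min()+u.max())/2,(v.min()+v.max())/2); print(plane('side',(u.min()+u.max())/2,(v.min()+v.max())/2,.126))
cv2.imwrite('pics/d9.png',cv2.resize(S[90:200,240:420],None,fx=4,fy=4))
go((.5,-.3,.26),72)
st=ctrl.get_state(); print(st['eef_pos'],st['contact_force'])
E
```

```text
72 363.40277777777777 115.93055555555556 363.5 116.0
[ 0.4431201  -0.37548461  0.126     ]
shift cm [ 34.09  -0.13 -15.17] turn deg [-3.0e-02 -7.2e+01  2.0e-02] q [-0.09  0.22  1.61  0.    1.31 -0.09] t 12.15
[0.65167953 0.0408823  0.25878046] [-0.73138882  0.35903209 -0.35101011]
```

View pics/d9.png

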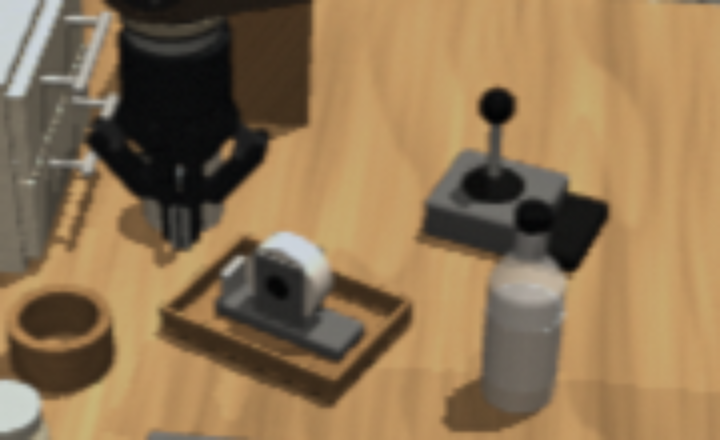

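The side view puts the stick ball at (363.5,116), which gives (0.443, -0.375), while the wrist view gave (0.445, -0.372). I'll move above it and refine at close range.

>>> play_rows(steps=[{"claw": 0, "tx": 1.5, "ty": 0, "tz": -0.8, "ax": 0, "ay": -3, "az": 0}, {"claw": 0, "tx": 4.5, "ty": 0, "tz": -2.2, "ax": 0, "ay": -9, "az": 0}, {"claw": 0, "tx": 8, "ty": 0, "tz": -4, "ax": 0, "ay": -15, "az": 0}, {"claw": 0, "tx": 11.5, "ty": 0, "tz": -5.8, "ax": 0, "ay": -21, "az": 0}, {"claw": 0, "tx": 15, "ty": 0, "tz": -7.5, "ax": 0, "ay": -27, "az": 0}, {"claw": 0, "tx": 18.5, "ty": 0, "tz": -9.2, "ax": 0, "ay": -33, "az": 0}, {"claw": 2, "tx": 22, "ty": 0, "tz": -11, "ax": 0, "ay": -39, "az": 0}, {"claw": 4, "tx": 25.5, "ty": 0, "tz": -12.8, "ax": 0, "ay": -45, "az": 0}, {"claw": 6, "tx": 29, "ty": 0, "tz": -14.5, "ax": 0, "ay": -51, "az": 0}, {"claw": 7, "tx": 32.5, "ty": 0, "tz": -16.3, "ax": 0, "ay": -57, "az": 0}, {"claw": 7, "tx": 35.5, "ty": 0, "tz": -17.8, "ax": 0, "ay": -63, "az": 0}, {"claw": 7, "tx": 37, "ty": 0, "tz": -18.5, "ax": 0, "ay": -68, "az": 0}])

```text
time: 13.15
eef_pos: [0.4638, -0.3314, 0.2553]
tcp_rot: [-0.694, 0.136, -0.133, 0.695]
contact_force: [0.0, -0.7, -0.7]
opening: 0.819
```

```bash
python3 - <<'E'
from h import *
st=ctrl.get_state()
im,d=grab('wrist'); cv2.imwrite('pics/w10.png',im)
print(st['eef_pos'],st['contact_force'],st['opening'])
go((.4445,-.3725,.235),72)
E
```

```text
[ 0.46380832 -0.33137755  0.25526829] [ 0.02171355 -0.66440729 -0.69420243] 0.8193735157898081
shift cm [-0.26  2.03 -4.39] turn deg [ 0.   -3.84 -0.3 ] q [-0.8   0.04  1.81 -0.    1.29 -1.99] t 13.2
```

View pics/w10.png

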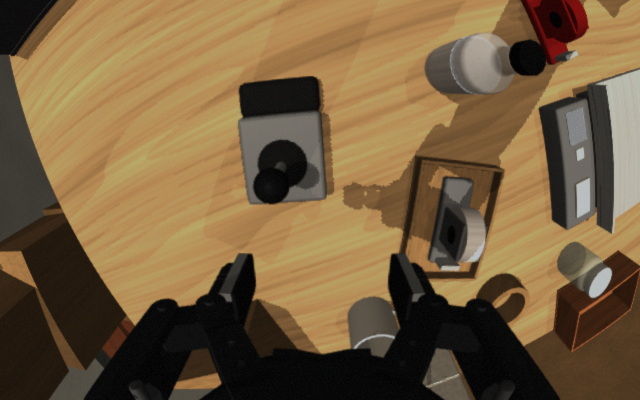

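>>> play_rows(steps=[{"claw": 7, "tx": -0.1, "ty": 0.5, "tz": -1.5, "ax": 0, "ay": -1, "az": 0}, {"claw": 7, "tx": -0.2, "ty": 1.2, "tz": -3, "ax": 0, "ay": -2.5, "az": 0}, {"claw": 7, "tx": -0.3, "ty": 2, "tz": -4.4, "ax": 0, "ay": -3.8, "az": 0}, {"claw": 7, "tx": -0.3, "ty": 2, "tz": -4.4, "ax": 0, "ay": -3.8, "az": 0}, {"claw": 7, "tx": -0.3, "ty": 2, "tz": -4.4, "ax": 0, "ay": -3.8, "az": 0}])

```text
time: 13.62
eef_pos: [0.4467, -0.3676, 0.2359]
tcp_rot: [-0.697, 0.114, -0.111, 0.699]
contact_force: [0.9, 1.1, -0.4]
opening: 0.817
```

```bash
python3 - <<'E'
from h import *
st=ctrl.get_state()
im,d=grab('wrist'); cv2.imwrite('pics/w11.png',cv2.resize(im[60:340,160:480],None,fx=2.4,fy=2.4)[:600])
print(st['eef_pos'],st['contact_force'],st['opening'])
E
```

```text
[ 0.44674791 -0.36761596  0.23589412] [ 0.92566247  1.07626708 -0.42077966] 0.8174730301427263
```

View pics/w11.png

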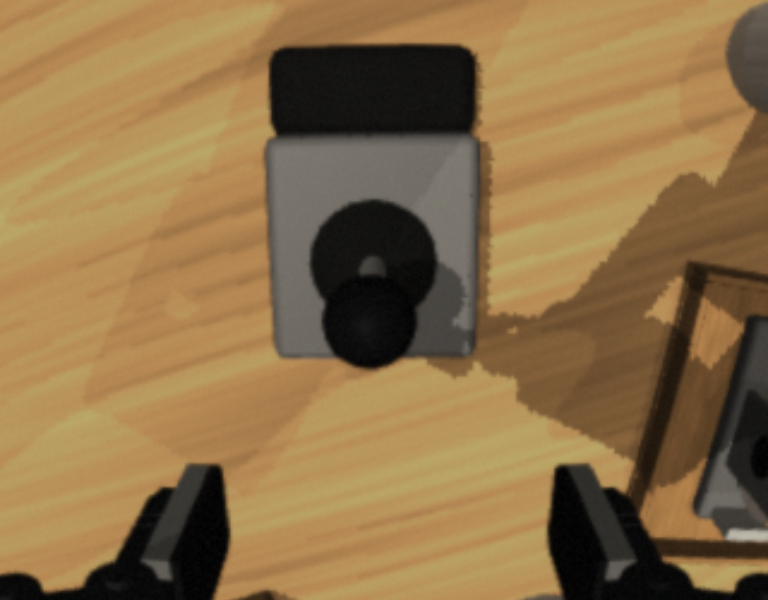

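```bash
python3 - <<'E'
from h import *
st=ctrl.get_state(); print(st['eef_pos'],st['time'])
f=lambda x,y,z: wray(160+x/2.4,60+y/2.4,z,st)
print('ball',f(369,321,.126),'rod foot',f(373,258,.045))
a,b,c,d=f(268,138,.04),f(479,138,.04),f(278,355,.04),f(474,355,.04)
for p,q in ((a,c),(b,d),(a,b),(c,d)): print(np.degrees(np.arctan2(*(q-p)[[1,0]])),np.linalg.norm(q-p))
print((a+b+c+d)/4)
go(f(369,321,.126)+[0,0,.107-.126],72)
E
```

```text
[ 0.44733482 -0.36762462  0.23698067] 13.6667
ball [ 0.44496427 -0.37296112  0.126     ] rod foot [ 0.44089389 -0.371495    0.045     ]
-17.822970218323427 0.10530619535539346
-17.785368501661427 0.10502096394837586
71.58838747816705 0.09601994491899954
71.75889641889563 0.09608635868498637
[ 0.4382782  -0.36997112  0.04      ]
shift cm [-0.02 13.   -0.61] turn deg [-0.13 -0.27 -0.15] q [-0.86  0.07  1.81  0.    1.26 -2.12] t 13.6667
```

The ball is at (0.445, -0.373) and the box's forward direction is about -17.9°. Next I descend around the ball with the jaws across the box's width.

>>> play_rows(steps=[{"claw": 7, "tx": 0, "ty": 1, "tz": -0.4, "ax": 0, "ay": 0, "az": 0}, {"claw": 7, "tx": 0, "ty": 3, "tz": -0.6, "ax": 0, "ay": 0, "az": 0}, {"claw": 7, "tx": 0, "ty": 5.5, "tz": -0.6, "ax": 0, "ay": 0, "az": 0}, {"claw": 7, "tx": 0, "ty": 8, "tz": -0.6, "ax": 0, "ay": 0, "az": 0}, {"claw": 7, "tx": 0, "ty": 10.5, "tz": -0.6, "ax": 0, "ay": 0, "az": 0}, {"claw": 7, "tx": 0, "ty": 12, "tz": -0.6, "ax": 0, "ay": 0, "az": 0}, {"claw": 7, "tx": 0, "ty": 12.8, "tz": -0.6, "ax": 0, "ay": 0, "az": 0}, {"claw": 7, "tx": 0, "ty": 13, "tz": -0.6, "ax": 0, "ay": 0, "az": 0}, {"claw": 7, "tx": 0, "ty": 13, "tz": -0.6, "ax": 0, "ay": 0, "az": 0}, {"claw": 7, "tx": 0, "ty": 13, "tz": -0.6, "ax": 0, "ay": 0, "az": 0}])

```text
time: 14.5
eef_pos: [0.4464, -0.375, 0.11]
tcp_rot: [0.699, -0.111, 0.112, -0.698]
contact_force: [0.1, 0.0, 0.6]
opening: 0.822
```

```bash
python3 - <<'E'
from h import *
im,d=grab('wrist'); cv2.imwrite('pics/w12.png',im)
im,d=grab('side'); cv2.imwrite('pics/d12.png',cv2.resize(im[60:200,280:440],None,fx=4,fy=4))
st=ctrl.get_state()
print(st['eef_pos'],st['contact_force'],st['opening'])
go((.445,-.373,.107),72)
E
```

```text
[ 0.44651415 -0.37528123  0.11045259] [ 0.1459201   0.14974404 -0.71043811] 0.8218043459053019
shift cm [-0.22  0.34  0.17] turn deg [ 0.09 -0.19  0.15] q [-0.87  0.21  1.9   0.    1.02 -2.13] t 14.6
```

View pics/w12.png

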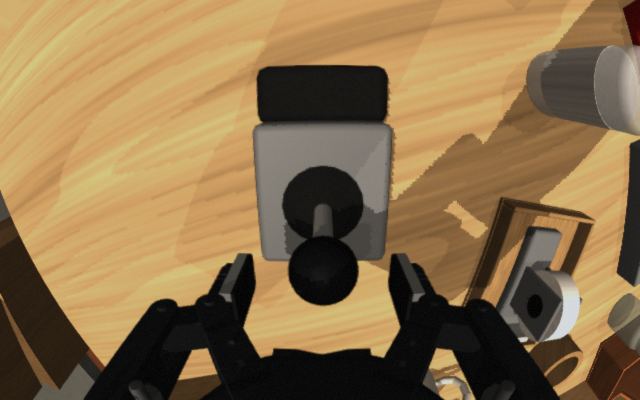

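View pics/d12.png

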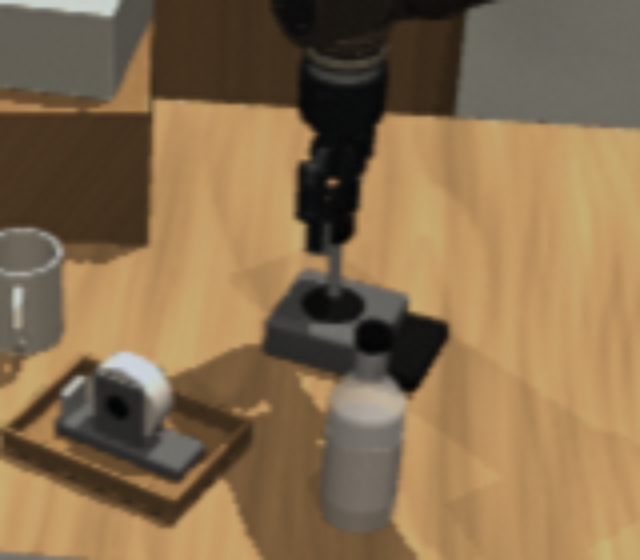

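The ball sits between the pads at (323,270). I check the remaining offset.

```bash
python3 - <<'E'
from h import *
st=ctrl.get_state(); b=wray(323,270,.126,st); print(b, st['eef_pos'])
go(b-[0,0,.019],72)
E
```

```text
[ 0.44375602 -0.37297284  0.126     ] [ 0.44651415 -0.37528123  0.11045259]
shift cm [-0.34  0.34  0.13] turn deg [ 0.09 -0.19  0.15] q [-0.87  0.21  1.9   0.    1.02 -2.13] t 14.6
```

>>> play_rows(steps=[{"claw": 7, "tx": -0.2, "ty": 0.3, "tz": 0.1, "ax": 0, "ay": 0, "az": 0}, {"claw": 7, "tx": -0.3, "ty": 0.3, "tz": 0.1, "ax": 0, "ay": 0, "az": 0}, {"claw": 5.5, "tx": -0.3, "ty": 0.3, "tz": 0.1, "ax": 0, "ay": 0, "az": 0}, {"claw": 4.5, "tx": -0.3, "ty": 0.3, "tz": 0.1, "ax": 0, "ay": 0, "az": 0}, {"claw": 3.5, "tx": -0.3, "ty": 0.3, "tz": 0.1, "ax": 0, "ay": 0, "az": 0}, {"claw": 2.8, "tx": -0.3, "ty": 0.3, "tz": 0.1, "ax": 0, "ay": 0, "az": 0}, {"claw": 2.5, "tx": -0.3, "ty": 0.3, "tz": 0.1, "ax": 0, "ay": 0, "az": 0}, {"claw": 2.5, "tx": -0.3, "ty": 0.3, "tz": 0.1, "ax": 0, "ay": 0, "az": 0}, {"claw": 2.5, "tx": -0.3, "ty": 0.3, "tz": 0.1, "ax": 0, "ay": 0, "az": 0}], grip_force=25)

```text
time: 15.35
eef_pos: [0.4433, -0.3728, 0.106]
tcp_rot: [0.698, -0.112, 0.112, -0.698]
contact_force: [-0.7, 0.3, 2.2]
opening: 0.381
```

```bash
python3 - <<'E'
from h import *
im,d=grab('wrist'); cv2.imwrite('pics/w13.png',im)
st=ctrl.get_state()
print(st['eef_pos'],st['contact_force'],st['opening']*85.4)
E
```

```text
[ 0.44326914 -0.37279274  0.10600114] [0.3268954  0.05917789 1.93077618] 32.352740181873635
```

View pics/w13.png

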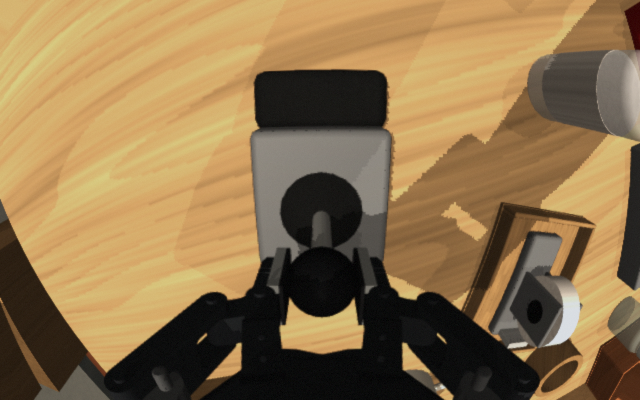

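The ball is held centred between the pads at (322,280). Next I push forward along the stick's arc to about 0.41 rad.

>>> play_rows(steps=[{"claw": 2.5, "tx": 0.3, "ty": 0, "tz": 0, "ax": 0, "ay": 0, "az": 0}, {"claw": 2.5, "tx": 0.7, "ty": 0.05, "tz": 0, "ax": 0, "ay": 0, "az": 0}, {"claw": 2.5, "tx": 1.2, "ty": 0.1, "tz": 0, "ax": 0, "ay": 0, "az": 0}, {"claw": 2.5, "tx": 1.6, "ty": 0.2, "tz": 0, "ax": 0, "ay": 0, "az": 0}, {"claw": 2.5, "tx": 2.05, "ty": 0.3, "tz": 0, "ax": 0, "ay": 0, "az": 0}, {"claw": 2.5, "tx": 2.5, "ty": 0.4, "tz": 0, "ax": 0, "ay": 0, "az": 0}, {"claw": 2.5, "tx": 2.9, "ty": 0.55, "tz": 0, "ax": 0, "ay": 0, "az": 0}, {"claw": 2.5, "tx": 3.15, "ty": 0.65, "tz": 0, "ax": 0, "ay": 0, "az": 0}, {"claw": 2.5, "tx": 3.3, "ty": 0.7, "tz": 0, "ax": 0, "ay": 0, "az": 0}, {"claw": 2.5, "tx": 3.4, "ty": 0.75, "tz": 0, "ax": 0, "ay": 0, "az": 0}, {"claw": 2.5, "tx": 3.4, "ty": 0.75, "tz": 0, "ax": 0, "ay": 0, "az": 0}])

```text
time: 16.32
eef_pos: [0.4755, -0.3833, 0.0982]
tcp_rot: [0.698, -0.112, 0.112, -0.698]
contact_force: [-2.7, 0.5, 5.7]
opening: 0.383
```

```bash
python3 - <<'E'
from h import *
st=ctrl.get_state()
print(st['eef_pos'],st['contact_force'],st['opening']*85.4,st['time'])
im,d=grab('scene'); cv2.imwrite('pics/s14.png',im)
im,d=grab('wrist'); cv2.imwrite('pics/w14.png',im)
p=np.array(st['eef_pos'])-[.4433,-.3728,.106]; a=np.radians(-17.9); print('fwd',p@[np.cos(a),np.sin(a),0],'lat',p@[-np.sin(a),np.cos(a),0])
E
```

```text
[ 0.47554521 -0.38330411  0.09822292] [-2.71360251  0.47590459  5.66565495] 32.748027283622 16.3167
fwd 0.033912867068960066 lat -8.486981153525777e-05
```

View pics/s14.png

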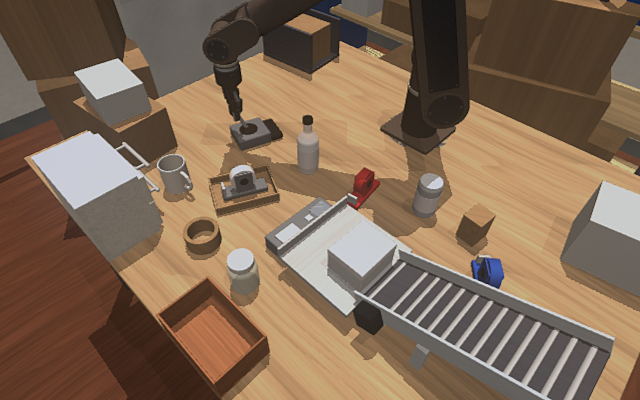

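View pics/w14.png

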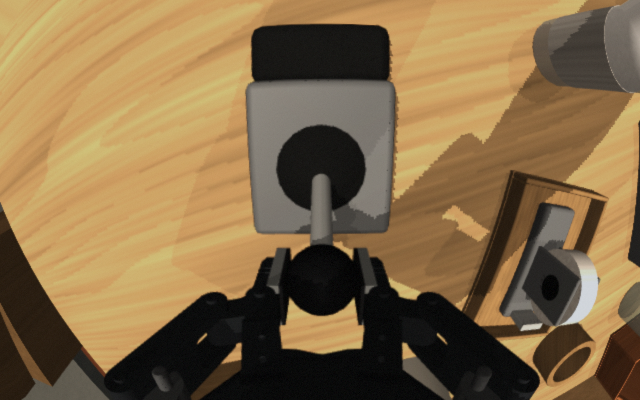

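The carton has slid onto the platter at about (362,255) and the stick is held forward in line with the box. I keep holding.

>>> play_rows(steps=[{"claw": 2.5, "tx": 0, "ty": 0, "tz": 0, "ax": 0, "ay": 0, "az": 0}, {"claw": 2.5, "tx": 0, "ty": 0, "tz": 0, "ax": 0, "ay": 0, "az": 0}, {"claw": 2.5, "tx": 0, "ty": 0, "tz": 0, "ax": 0, "ay": 0, "az": 0}, {"claw": 2.5, "tx": 0, "ty": 0, "tz": 0, "ax": 0, "ay": 0, "az": 0}, {"claw": 2.5, "tx": 0, "ty": 0, "tz": 0, "ax": 0, "ay": 0, "az": 0}, {"claw": 2.5, "tx": 0, "ty": 0, "tz": 0, "ax": 0, "ay": 0, "az": 0}, {"claw": 2.5, "tx": 0, "ty": 0, "tz": 0, "ax": 0, "ay": 0, "az": 0}, {"claw": 2.5, "tx": 0, "ty": 0, "tz": 0, "ax": 0, "ay": 0, "az": 0}, {"claw": 2.5, "tx": 0, "ty": 0, "tz": 0, "ax": 0, "ay": 0, "az": 0}])

```text
time: 17.17
eef_pos: [0.4754, -0.3833, 0.0982]
tcp_rot: [0.698, -0.112, 0.112, -0.698]
contact_force: [-2.4, 0.7, 3.8]
opening: 0.382
```

```bash
cat > car.py <<'E'
from h import *
import sys
st=ctrl.get_state(); im,d=grab('scene'); A=pts('scene',d); cv2.imwrite(f'pics/{sys.argv[1]}.png',im[160:380,200:600])
m=(A[...,0]>.45)&(A[...,0]<.75)&(A[...,1]>.09)&(A[...,1]<.33)&(A[...,2]>.12)&(A[...,2]<.145)
a=A[m]; r=cv2.minAreaRect((a[:,:2]*1000).astype(np.float32)); print(len(a),np.round(r[0],1),np.round(r[1],1),round(r[2],1),a[:,2].mean(),a[:,2].std(),np.percentile(a[:,2],[5,95]))
print(st['eef_pos'],st['contact_force'],st['time'])
E
python3 car.py s15
```

```text
2061 [599.2 201.3] [103.6 123.2] 89.4 0.13042964397873527 0.0021512926505169176 [0.12672541 0.13296349]
[ 0.475436   -0.38325835  0.09824809] [-2.38398227  0.72256276  3.84684222] 17.1667
```

View pics/s15.png

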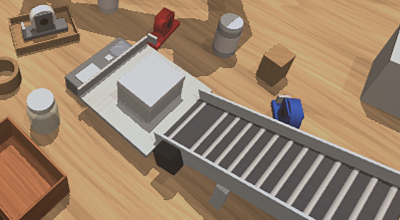

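The carton lies flat on the platter, centred at (0.599, 0.201) with its top at z 0.130. I hold for more than another second.

>>> play_rows(steps=[{"claw": 2.5, "tx": 0, "ty": 0, "tz": 0, "ax": 0, "ay": 0, "az": 0}, {"claw": 2.5, "tx": 0, "ty": 0, "tz": 0, "ax": 0, "ay": 0, "az": 0}, {"claw": 2.5, "tx": 0, "ty": 0, "tz": 0, "ax": 0, "ay": 0, "az": 0}, {"claw": 2.5, "tx": 0, "ty": 0, "tz": 0, "ax": 0, "ay": 0, "az": 0}, {"claw": 2.5, "tx": 0, "ty": 0, "tz": 0, "ax": 0, "ay": 0, "az": 0}, {"claw": 2.5, "tx": 0, "ty": 0, "tz": 0, "ax": 0, "ay": 0, "az": 0}, {"claw": 2.5, "tx": 0, "ty": 0, "tz": 0, "ax": 0, "ay": 0, "az": 0}, {"claw": 2.5, "tx": 0, "ty": 0, "tz": 0, "ax": 0, "ay": 0, "az": 0}, {"claw": 2.5, "tx": 0, "ty": 0, "tz": 0, "ax": 0, "ay": 0, "az": 0}, {"claw": 2.5, "tx": 0, "ty": 0, "tz": 0, "ax": 0, "ay": 0, "az": 0}, {"claw": 2.5, "tx": 0, "ty": 0, "tz": 0, "ax": 0, "ay": 0, "az": 0}, {"claw": 2.5, "tx": 0, "ty": 0, "tz": 0, "ax": 0, "ay": 0, "az": 0}])

```text
time: 18.22
eef_pos: [0.4754, -0.3833, 0.0982]
tcp_rot: [0.698, -0.112, 0.112, -0.698]
contact_force: [-2.5, 0.4, 4.2]
opening: 0.379
```

```bash
python3 car.py s16
```

```text
2067 [599.1 201.2] [102.7 123.3] 89.7 0.1304318546633725 0.0021406794585653328 [0.12638785 0.13295814]
[ 0.47542675 -0.38328209  0.09824249] [-2.45281569  0.44469654  4.15447465] 18.2167
```

>>> play_rows(steps=[{"claw": 2.5, "tx": 0, "ty": 0, "tz": 0, "ax": 0, "ay": 0, "az": 0}, {"claw": 2.5, "tx": 0, "ty": 0, "tz": 0, "ax": 0, "ay": 0, "az": 0}, {"claw": 2.5, "tx": 0, "ty": 0, "tz": 0, "ax": 0, "ay": 0, "az": 0}, {"claw": 2.5, "tx": 0, "ty": 0, "tz": 0, "ax": 0, "ay": 0, "az": 0}, {"claw": 2.5, "tx": 0, "ty": 0, "tz": 0, "ax": 0, "ay": 0, "az": 0}, {"claw": 2.5, "tx": 0, "ty": 0, "tz": 0, "ax": 0, "ay": 0, "az": 0}, {"claw": 2.5, "tx": 0, "ty": 0, "tz": 0, "ax": 0, "ay": 0, "az": 0}, {"claw": 2.5, "tx": 0, "ty": 0, "tz": 0, "ax": 0, "ay": 0, "az": 0}])

```text
time: 18.93
eef_pos: [0.4754, -0.3832, 0.0982]
tcp_rot: [0.698, -0.112, 0.112, -0.698]
contact_force: [-2.3, 0.4, 5.4]
opening: 0.383
```

```bash
python3 car.py s17
```

```text
2071 [599.3 201.3] [103.3 124.7] 89.3 0.13031796518565628 0.002176286222018075 [0.12589959 0.13282901]
[ 0.47542363 -0.38324512  0.09823796] [-2.25963081  0.43926447  5.37169153] 18.9333
```

The carton has not moved for 1.7 s. Next I bring the stick back along its arc and open the jaws.

>>> play_rows(steps=[{"claw": 2.5, "tx": -0.25, "ty": -0.1, "tz": 0, "ax": 0, "ay": 0, "az": 0}, {"claw": 2.5, "tx": -0.7, "ty": -0.25, "tz": 0, "ax": 0, "ay": 0, "az": 0}, {"claw": 2.5, "tx": -1.2, "ty": -0.4, "tz": 0, "ax": 0, "ay": 0, "az": 0}, {"claw": 2.5, "tx": -1.8, "ty": -0.55, "tz": 0, "ax": 0, "ay": 0, "az": 0}, {"claw": 2.5, "tx": -2.3, "ty": -0.65, "tz": 0, "ax": 0, "ay": 0, "az": 0}, {"claw": 2.5, "tx": -2.8, "ty": -0.7, "tz": 0, "ax": 0, "ay": 0, "az": 0}, {"claw": 2.5, "tx": -3.2, "ty": -0.75, "tz": 0, "ax": 0, "ay": 0, "az": 0}, {"claw": 2.5, "tx": -3.4, "ty": -0.75, "tz": 0, "ax": 0, "ay": 0, "az": 0}, {"claw": 5, "tx": -3.4, "ty": -0.75, "tz": 0, "ax": 0, "ay": 0, "az": 0}, {"claw": 7, "tx": -3.4, "ty": -0.75, "tz": 0, "ax": 0, "ay": 0, "az": 0}, {"claw": 7, "tx": -3.4, "ty": -0.75, "tz": 0, "ax": 0, "ay": 0, "az": 0}, {"claw": 7, "tx": -3.4, "ty": -0.75, "tz": 0, "ax": 0, "ay": 0, "az": 0}])

```text
time: 19.98
eef_pos: [0.4432, -0.3726, 0.1057]
tcp_rot: [-0.698, 0.112, -0.112, 0.698]
contact_force: [0.4, -0.2, -0.4]
opening: 0.82
```

>>> play_rows(steps=[{"claw": 7, "tx": 0, "ty": -1, "tz": 0, "ax": 0, "ay": 0, "az": 0}, {"claw": 7, "tx": 0, "ty": -3, "tz": 0, "ax": 0, "ay": 0, "az": 0}, {"claw": 7, "tx": 0, "ty": -6, "tz": 0, "ax": 0, "ay": 0, "az": 0}, {"claw": 7, "tx": 0, "ty": -9, "tz": 0, "ax": 0, "ay": 0, "az": 0}, {"claw": 7, "tx": 0, "ty": -12, "tz": 0, "ax": 0, "ay": 0, "az": 0}, {"claw": 7, "tx": 0, "ty": -14, "tz": 0, "ax": 0, "ay": 0, "az": 0}, {"claw": 7, "tx": 0, "ty": -15, "tz": 0, "ax": 0, "ay": 0, "az": 0}, {"claw": 7, "tx": 0, "ty": -15, "tz": 0, "ax": 0, "ay": 0, "az": 0}, {"claw": 7, "tx": 0, "ty": -15, "tz": 0, "ax": 0, "ay": 0, "az": 0}])

```text
time: 20.73
eef_pos: [0.4431, -0.3725, 0.2556]
tcp_rot: [0.698, -0.112, 0.112, -0.698]
contact_force: [-1.3, 0.0, -1.5]
opening: 0.82
```

```bash
python3 car.py s18; python3 - <<'E'
from h import *
S,_=load('scene'); cv2.imwrite('pics/s18f.png',S)
im,d=grab('wrist'); cv2.imwrite('pics/w18.png',im)
im,d=grab('side'); cv2.imwrite('pics/d18.png',im)
print(ctrl.get_state()['contact_force'])
E
```

```text
2067 [598.8 201.2] [103.4 123.1] 89.9 0.130411756339224 0.0021758096222545082 [0.12626138 0.13296549]
[ 0.4430504  -0.37246736  0.2555771 ] [-1.32024583  0.036927   -1.46670773] 20.7333
[0.76177839 0.14891923 0.03272092]
```

View pics/s18f.png

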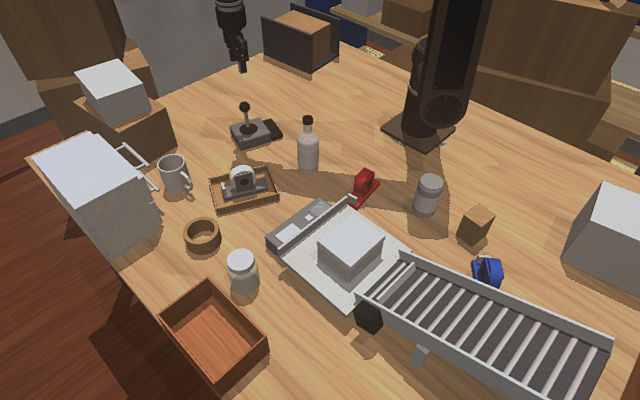

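View pics/w18.png

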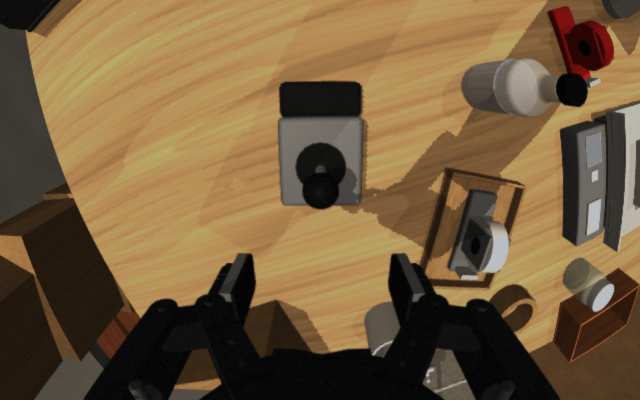

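View pics/d18.png

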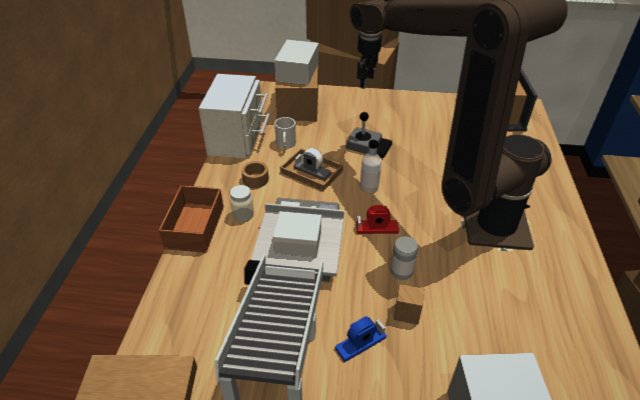

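The scene view shows the carton flat on the platter at (350,245) and the stick upright at (245,110). The dispenser is upright in the tray at (243,182), and the other things are where they were. The gripper touches nothing, so I hand the job in.

```bash
python3 -c "
from plant import ctrl
print(ctrl.sign_off())"
```

```text
the job is handed in; nothing more can be done
None
```

The job is done and was handed in after about 21 s of robot time. No verdict was reported.

- **Dispenser:** I moved it from the scale into the cardboard tray. The last pictures show it upright and inside the walls.
- **Zeroing:** I pressed the large key until I read about 5 N, then held about 6 N for half a second with the platter empty. The small key was not touched.
- **Stick:** I gripped the ball and pushed it straight forward, with no measurable sideways drift.
- **Carton:** It slid onto the platter and came to rest flat at about (0.599, 0.201), its top at z 0.130. Scene pictures over about 1.8 s put it within 0.2 mm of the same spot. I then led the stick back and let go.
- **Last checks:** The stick stands upright, the carton is flat on the scale, the other things look unmoved by eye, and the gripper is 11 cm clear of the ball.

Some readings disagreed or are uncertain:

- **Stick tilt:** I could not measure it directly. The distance moved gives about 0.41 rad and the contact forces give 0.43 to 0.45, so it was nearly at its stop and may have touched it.
- **Ball position:** The side and wrist views differed by about 4 mm. I used a closer wrist view.
- **Refused call:** The first move call was refused because its rows were incomplete, and nothing moved.

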